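Clear the sample stage and click its carriage into the detent

ROBOT

A 7-joint arm with a two-finger parallel gripper is mounted at the origin on a cart in front of the work surface, level with it; the furniture and walls round the work are solid. World frame = base frame: x ahead of the robot, y to its left, z up, the work surface at z = 0. Lengths are in m, angles in rad, forces in N, time in s.
With the tool pointing down it reaches from about 0.425 to 0.95 m from the base axis. Payload 16.7 kg.
Tool frame: the origin (TCP) lies on the centre line of the jaws, within the pads' length; the fingertips stand 17 mm ahead of it and the grasp point (between the pads) lies 2 mm behind it; z points along the fingers, y is the direction in which the jaws open and shut (so a half turn about z gives the same grasp; the last joint's range is limited). The gripper opens to 94 mm and grips with 3 to 60 N. Pads are 16 mm wide; open, the fingers measure 119 mm over their backs; the gripper's body (75 mm by 177 mm) begins 78 mm behind the grasp point.
Start: joints at [1.167, 0.426, 0.074, 1.606, -0.034, 1.111, -0.067], TCP at [0.17, -0.653, 0.222] pointing down, gripper open.
Joint ranges: [-2.85, 2.85], [-0.5, 2.14], [-1.23, 1.37], [0.21, 2.46], [-1.02, 4.16], [0.16, 2.05], [-2.73, 2.73]. Speed limits (rad/s): [1.89, 1.89, 2.39, 2.39, 3.01, 3.01, 3.01].

INTERFACE

Orientations are given as a unit quaternion [w, x, y, z].
In Python, from cell import robot, read_camera, finish_job, trace, spot_point gives the robot as it stands.
- The arm moves only by the shell command python3 -m crank 'ROWS' [FORCE]. ROWS is JSON, a list of rows, each an object with "linear": the shift along the tool's x, y, z in mm, a list of three; "angular": the turn, a rotation vector about the tool's x, y, z in rad, a list of three; "claw": the finger opening in mm, from 0 to 94. In form: [{"linear": [tx, ty, tz], "angular": [ax, ay, az], "claw": claw}, ...]. A call has 1 to 12 rows; each row shifts and turns the commanded pose from where the row before left it, along the tool's axes as they then stand; what a row does not reach is not made up. A row lasts 1/10 s, in which the tool goes at most 50 mm and 8.59 degrees, less where a joint would pass 70% of its speed; a pose out of reach is approached as far as the arm can. A call with a gripper value outside its range is refused whole. The fingers move at their own pace and stop on an object; FORCE is the grip in N (left out, the last holds). Time passes only in rows, so rows that do not move let the fingers close. It gives the time, the measured TCP pose, the force and the opening at its end, in the units of the state.
- robot.state(): the state, without advancing time (a new reading comes with each control period).
- read_camera(name): name is "side" or "top"; returns a dict with "img" (400x640x3 uint8, red, green, blue), "range_z" (400x640 float32, m along the optical axis (not along the pixel's ray), 0 where there is no reading), "fx", "fy", "cx", "cy" (pixels), "xyz" and "rotation" of the camera in the world. Camera axes: x right, y up, looking along -z (the intrinsics and any distortion apply to the point x, -y, -z); pixel columns grow to the right and rows downward; lengths in m; the calibration is good to about 2 mm. A picture is of the moment at which its call begins.
- finish_job(): hands the job in, once; it reports no verdict.
Trained networks look in the newest picture that a camera, given by its name, has taken for a name from the list of things; names that differ only in an ending like _2 or _b are one class to them, and where a whole thing is asked for, a point or a joint stands for the part that bears it (a point fixed in the world has none). Each returns a list of dicts, best first, with "score" (0 to 1); they miss things now and then, are a little off and sometimes report something else, mostly with a low value. They report only what shows in the picture. A call takes as long as a camera call. They do not tell look-alikes from the thing itself.
- trace(label, camera): "pixels" (400x640 bool, what is visible of it) and "extent" ([centre column, centre row, width, height] as shares, 0 to 1, of the picture: columns of its width, rows of its height, round what is visible of it).
- spot_point(label, camera): "xy" ([column, row] as shares, 0 to 1, of the picture: columns of its width, rows of its height: a listed point, or the origin of a listed thing).
The state is a dict: "time": time; "joints": joint angles; "qd": joint speeds; "effort": joint torques, N m; "ee_pos": TCP position; "tcp_rot": TCP orientation; "wrist_force": force on the tool from outside, world axes, zero at the start; "torque": the same for the moment, N m; "gripper_width": finger opening in m.
Only numpy, scipy, OpenCV 4.12 (cv2) and the standard library are available. Lean on these libraries where they do the work, as an engineer would, in place of code of your own. Each camera call takes 0.05 s, during which the arm holds its last target.

TASK

The steel block with the blue dot was left standing in the carriage's way on the sample stage: lift it out and set it down gently in the blue pocket of the block rack. Then grip the black knob and slide the carriage along its rods until its ball clicks into the notch of the orange detent block, without running past the notch. Finish holding: keep the knob gripped between the fingers with the carriage at the notch, and leave the red-dotted block and everything else alone.

Things in the scene. Friction and masses are not known exactly. Their poses are not given: they have to be found in the camera images.
- stage: sample stage, fixed: aluminium bed 10 mm thick (x -85 to +55, y -150 to +150 mm) with two 12 mm steel rods along y (at x = +-38 mm, 24 mm high) between grey end blocks (46 mm high, at y = +-143 mm). Origin on the table under the middle between the rods; z up, y along the rods, roughly to the robot's left
- carriage (a joint): position of the white carriage on the rods, m: 0 at the -y end (its centre at y = -105 mm of the stage), up to 0.21 towards +y. The carriage (100 mm in x, 50 mm along y, top 36 mm over the table) starts near the -y end; the notch lies farther to +y. 1 to 2 N of friction; it stays where it is left
- knob (a point): black upright grip knob fixed on the carriage's centre: 22 mm diameter, 44 mm tall (its lowest 7 mm a thinner neck). This point is at its foot, on the carriage's top 36 mm over the table; z up along the knob, y along the rods. The carriage's sprung ball is at the knob's y, on the carriage's -x side
- detent: orange detent block (16 x 44 mm, top 32 mm over the table) clamped on the stage's -x edge beside the carriage's path, at another place each time. Two round steel noses 14 mm apart face the carriage, the notch between them; a black line on top marks it. Origin at the notch's middle, 10 mm over the table; axes as the stage's
- notch (a point): middle of the notch, 12 mm above the detent block's origin. The ball sits here when the knob's y in the detent frame is 0. The first nose resists with 5 to 10 N some 14 mm short of the notch, easing to nothing at 7 mm short; beyond, the ball pulls the carriage on; within 4 mm of the notch it centres the carriage by itself if the grip is eased. The second nose resists leaving likewise
- blue_block: loose steel block 24 (x) x 40 (y) x 25 (z) mm, about 0.19 kg, blue dot on top. Origin at the centre of its underside. It starts standing on the stage's bed (10 mm over the table) between the rods, in front of the carriage, its 40 mm side roughly across the rods; at least 50 mm are free beside both 24 mm-apart faces
- blue_pocket: storage pocket, grey, 46 x 54 x 16 mm, blue plate on its -x side, opening 30 (x) x 46 (y) mm, 10 mm deep. Origin at the centre of its underside, 4 mm over the table; floor 6 mm and rim 16 mm above it. The block lies in it with its 40 mm side along y, 15 mm proud. Blue, red and yellow pockets stand in any order in a row along y, 55 mm apart
- red_pocket: the same with a red plate; it holds the red-dotted block
- red_block: the same kind of steel block with a red dot on top, already in its red pocket; leave it there
- reagent_bottle: white bottle 45 mm diameter, 132 mm tall, bystander behind the rack; origin at the centre of its underside
- small_jar: white screw-lid jar, 45 mm diameter, 24 mm tall, bystander behind the rack; origin at the centre of its underside
- grease_tin: flat green-lidded tin, 54 mm diameter, 20 mm tall, bystander at the far left; origin at the centre of its underside
Not all that is in view belongs to the job. What is shaped like the blue_pocket but purple is not meant.

How it is judged:
On the way, in this order (a step that is already met when the one before it is completed fails the run):
1. the blue-dotted block sits in the blue pocket, let go (x of blue_block in the frame of blue_pocket between -0.006 and 0.006 m and y of blue_block in the frame of blue_pocket between -0.006 and 0.006 m and z of blue_block in the frame of blue_pocket between 0.003 and 0.0085 m and angle between blue_block's own z axis and vertical below 0.1 rad and contact force between the fingers and blue_block below 0.1 N and linear speed of blue_block below 0.02 m/s), for 0.3 s.
2. the carriage is at the notch, its knob gripped (all of step 1 and y of knob in the frame of detent between -0.002 and 0.002 m and contact force between the fingers and carriage above 2 N and horizontal distance between the grasp point and knob below 0.012 m and velocity of joint carriage between -0.01 and 0.01 m/s), for 0.3 s.
At the end, for the whole second after the job is handed in: the blue-dotted block lies flat on the floor of the blue pocket, let go and at rest, the red-dotted block still in the red pocket; the carriage stands still within 2 mm of the notch's middle, its knob gripped between the fingers (grasp point within 12 mm of the knob's axis, contact over 2 N) (all of step 2 and x of red_block in the frame of red_pocket between -0.006 and 0.006 m and y of red_block in the frame of red_pocket between -0.006 and 0.006 m and z of red_block in the frame of red_pocket between 0.003 and 0.0085 m and angle between red_block's own z axis and vertical below 0.1 rad); the arm keeps its last pose, push and grip.
It fails at once if the carriage runs more than 10 mm past the notch (y of knob in the frame of detent above 0.01 m).
It fails at once if the blue-dotted block is dropped or thrown (faster than 0.5 m/s while out of the fingers) (contact force between the fingers and blue_block below 0.05 N and linear speed of blue_block above 0.5 m/s).
It fails at once if the red-dotted block or a bystander is shifted by more than 20 mm (distance of any of red_block, reagent_bottle, small_jar, grease_tin from where it was at the start of the episode above 0.02 m).
It also fails if it takes over 64 s, if anything falls off the work surface, if the arm or the gripper's body presses on something with over 40 N, if the wrist force passes 120 N, or if a joint passes its speed limit or range.

## Working session

There is one attempt and no reset: what is moved stays moved. The work goes in short steps, Python scripts to look and compute and a shell command to move; the robot and the scene stay as the last step left them, time stands still between calls to the robot, and variables do not carry over. Pictures are saved under pics/ and viewed, and the job is handed in when it is done.

```bash
ls; mkdir -p pics; python3 - <<'E'
from cell import robot, read_camera
import cv2
s=robot.state();print(s)
for n in("side","top"):
    c=read_camera(n);cv2.imwrite(f"pics/{n}0.png",c["img"][...,::-1])
    print(n,c["fx"],c["fy"],c["cx"],c["cy"],c["xyz"],c["rotation"],[k for k in c])
E
```

```text
pics
{'time': 0.0, 'joints': array([ 1.16649891,  0.42671624,  0.07381958,  1.60658813, -0.03412798,
        1.11075405, -0.06709858]), 'qd': array([-0.00084147, -0.00112396,  0.00055688,  0.00018347,  0.00125605,
        0.00157561,  0.00236777]), 'effort': array([-1.27060594e-04, -9.35828662e+01,  3.66671026e+00, -4.54192185e+01,
       -4.88782965e-02,  2.02527037e-02,  1.71102461e-04]), 'ee_pos': array([ 0.17003524, -0.65282649,  0.22179348]), 'tcp_rot': array([-5.95303057e-04,  9.91896438e-01,  1.27047594e-01, -1.01664865e-04]), 'wrist_force': array([ 0.08597829,  0.03456484, -0.34894124]), 'torque': array([-0.0151313 ,  0.02786062, -0.00500105]), 'gripper_width': 0.09384629088365545}
side 415.8523318913356 415.8523318913356 318.09008433316166 194.33292233702866 [ 0.3652189  -0.90151602  0.66177824] [ 0.87903636  0.46526129 -0.04981883 -0.09135148] ['img', 'range_z', 'fx', 'fy', 'cx', 'cy', 'xyz', 'rotation']
top 471.989993676718 471.989993676718 319.32123750315003 193.55171603536112 [ 0.35801153 -0.0379678   1.18642793] [ 0.71118276  0.05691893 -0.06279478 -0.69787974] ['img', 'range_z', 'fx', 'fy', 'cx', 'cy', 'xyz', 'rotation']
```

View pics/side0.png

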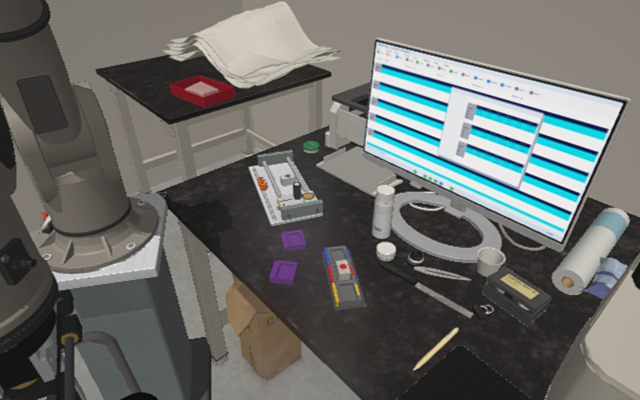

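View pics/top0.png

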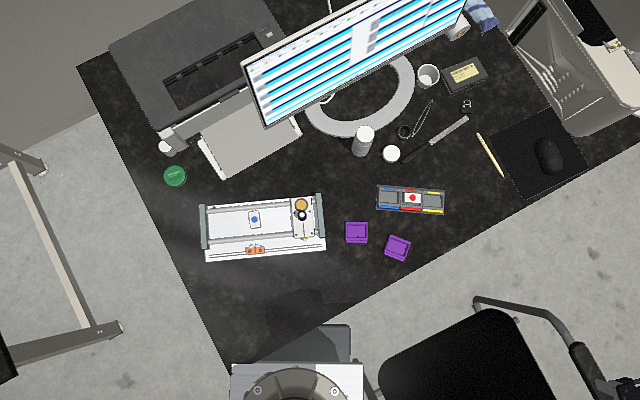

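The top view shows the stage at about (262,228), with the blue block at (254,219), the knob at (302,215) and the orange detent at (255,250). The rack is at (411,199), and two purple decoys are at (357,232) and (397,248). Next I'll enlarge and measure.

```bash
cat > h.py <<'E'
import numpy as np, cv2
from scipy.spatial.transform import Rotation as R
from cell import robot, read_camera, trace, spot_point
def rot(q): return R.from_quat([q[1],q[2],q[3],q[0]]).as_matrix()
def cloud(c):
    z=c["range_z"].astype(float);v,u=np.mgrid[0:400,0:640]
    P=np.stack([(u-c["cx"])/c["fx"]*z,-(v-c["cy"])/c["fy"]*z,-z],-1)
    W=P@rot(c["rotation"]).T+np.array(c["xyz"]);W[z==0]=np.nan;return W
def at_z(c,u,v,z):
    d=rot(c["rotation"])@np.array([(u-c["cx"])/c["fx"],-(v-c["cy"])/c["fy"],-1.]);o=np.array(c["xyz"])
    return o+d*(z-o[2])/d[2]
def proj(c,p):
    q=rot(c["rotation"]).T@(np.array(p)-np.array(c["xyz"]))
    return c["cx"]+c["fx"]*q[0]/-q[2], c["cy"]-c["fy"]*q[1]/-q[2]
E
python3 - <<'E'
from h import *
t=read_camera("top");W=cloud(t)
print({k:np.round(W[v,u],4).tolist() for k,(u,v) in dict(table=(340,210),base=(225,255),blk=(254,215)).items()})
im=t["img"][...,::-1]
a=cv2.resize(im[185:270,190:335],None,fx=5,fy=5,interpolation=cv2.INTER_CUBIC);cv2.imwrite("pics/t_stage.png",a)
a=cv2.resize(im[175:270,335:455],None,fx=6,fy=6,interpolation=cv2.INTER_CUBIC);cv2.imwrite("pics/t_rack.png",a)
Z=dict(stage=0,knob=.036,detent=.010,notch=.022,blue_block=.010,blue_pocket=.004,red_pocket=.004,red_block=.010,small_jar=0,carriage=0)
for cn in("top","side"):
    c=t if cn=="top" else read_camera("side")
    for n,z in Z.items():
        for r in spot_point(n,cn)[:2]:
            u,v=r["xy"][0]*640,r["xy"][1]*400
            print(cn,n,round(r["score"],2),round(u,1),round(v,1),np.round(at_z(c,u,v,z),4)[:2])
E
```

```text
{'table': [0.5198, -0.0992, 0.0003], 'base': [0.4011, 0.1847, 0.0067], 'blk': [0.4985, 0.1133, 0.0361]}
top stage 0.78 260.2 222.3 [0.4847 0.1016]
top knob 0.97 302.1 216.7 [ 0.4966 -0.0046]
top detent 0.43 256.2 247.7 [0.4204 0.1079]
top notch 0.47 252.0 248.7 [0.417  0.1167]
top blue_block 0.56 252.8 217.8 [0.4946 0.1194]
top blue_pocket 0.92 395.6 246.5 [ 0.4301 -0.2389]
top blue_pocket 0.8 388.3 195.8 [ 0.5581 -0.2215]
top red_block 0.76 407.5 196.8 [ 0.5555 -0.2692]
top small_jar 0.78 392.3 159.2 [ 0.655  -0.2332]Traceback (most recent call last):
  File "<stdin>", line 11, in <module>
ValueError: it knows: blue_block, blue_pocket, detent, grease_tin, knob, notch, reagent_bottle, red_block, red_pocket, small_jar, stage
```

View pics/t_stage.png

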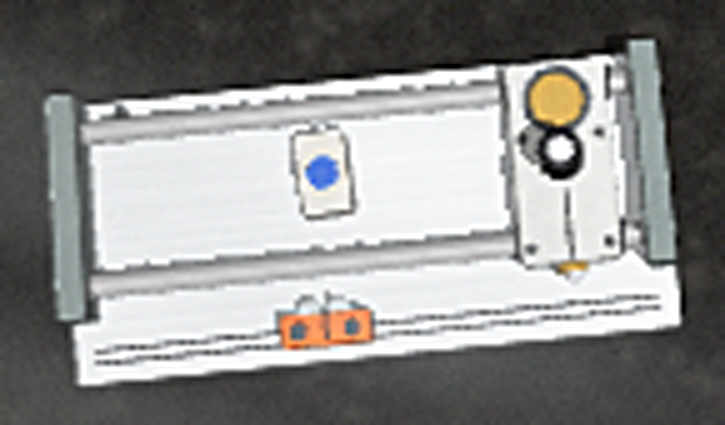

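View pics/t_rack.png

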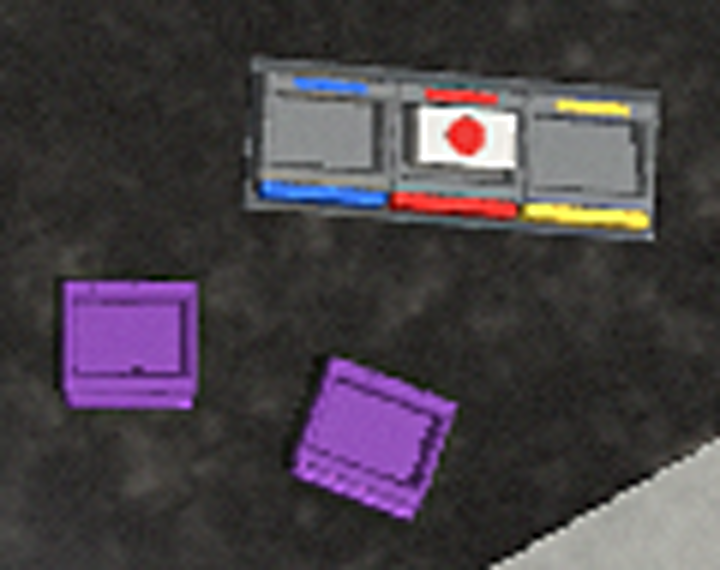

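```bash
python3 - <<'E'
from h import *
t=read_camera("top");c=read_camera("side");im=c["img"][...,::-1]
cv2.imwrite("pics/s_stage.png",cv2.resize(im[140:235,235:340],None,fx=6,fy=6,interpolation=cv2.INTER_CUBIC))
cv2.imwrite("pics/s_rack.png",cv2.resize(im[225:320,260:380],None,fx=6,fy=6,interpolation=cv2.INTER_CUBIC))
Z=dict(stage=0,knob=.036,detent=.010,notch=.022,blue_block=.010,blue_pocket=.004,red_pocket=.004,red_block=.010,small_jar=0)
for n,z in Z.items():
        for r in spot_point(n,"side")[:2]:
            u,v=r["xy"][0]*640,r["xy"][1]*400
            print(n,round(r["score"],2),round(u,1),round(v,1),np.round(at_z(c,u,v,z),4)[:2])
# cloud analyses in top view
W=cloud(t);H=cv2.cvtColor(t["img"],cv2.COLOR_RGB2HSV).astype(int)
def blob(name,m):
    if m.sum(): 
        P=W[m];v,u=np.nonzero(m);print(name,m.sum(),"px",u.mean().round(1),v.mean().round(1),"xyz",np.nanmedian(P,0).round(4))
yy,xx=np.mgrid[0:400,0:640]
reg=lambda a,b,c_,d:(xx>=a)&(xx<b)&(yy>=c_)&(yy<d)
h,s,v=H[...,0],H[...,1],H[...,2]
blob("bluedot",reg(235,275,205,235)&(h>100)&(h<130)&(s>110))
blob("reddot",reg(400,425,190,206)&((h<8)|(h>172))&(s>110))
blob("blueplate",reg(370,400,180,215)&(h>100)&(h<130)&(s>110))
blob("redplate",reg(395,430,204,220)&((h<8)|(h>172))&(s>110))
blob("orange",reg(235,275,235,262)&(h>3)&(h<20)&(s>110))
blob("orangetop",reg(235,275,235,262)&(h>3)&(h<20)&(s>110)&(W[...,2]>.027))
k=reg(285,320,195,240)&(W[...,2]>.07)
blob("knob",k); blob("carr",reg(280,330,195,245)&(abs(W[...,2]-.036)<.004))
for nm,z0,z1 in(("block",.030,.042),):
    m=reg(240,270,205,232)&(W[...,2]>z0)&(W[...,2]<z1);v_,u_=np.nonzero(m)
    print(cv2.minAreaRect((W[m][:,:2]*1000).astype(np.float32)))
m=reg(370,455,180,220)&(W[...,2]>.012)
print("rack",cv2.minAreaRect((W[m][:,:2]*1000).astype(np.float32)))
for a,b in((190,225),(305,335)):
    m=reg(a,b,185,255)&(abs(W[...,2]-.046)<.005);blob("end",m);print(cv2.minAreaRect((W[m][:,:2]*1000).astype(np.float32)))
E
```

```text
stage 0.85 286.2 190.0 [0.4833 0.0911]
knob 0.87 292.5 201.7 [ 0.4849 -0.0208]
detent 0.5 264.1 184.3 [0.4234 0.1184]
notch 0.65 266.6 187.5 [0.4274 0.0817]
blue_block 0.67 285.8 182.6 [0.486  0.1148]
blue_pocket 0.76 340.2 259.8 [ 0.5616 -0.2256]
blue_pocket 0.63 296.6 241.4 [ 0.4746 -0.142 ]
red_pocket 0.74 341.9 277.6 [ 0.5512 -0.2806]
red_block 0.76 342.9 276.3 [ 0.5527 -0.2829]
small_jar 0.69 382.1 255.4 [ 0.662  -0.2271]
bluedot 29 px 253.9 219.1 xyz [0.4887 0.1134 0.0349]
reddot 55 px 411.7 194.5 xyz [ 0.5559 -0.2756  0.0317]
blueplate 90 px 388.5 202.8 xyz [ 0.5279 -0.2206  0.0179]
redplate 70 px 410.0 208.9 xyz [ 0.5233 -0.2735  0.0175]
orange 97 px 254.5 250.3 xyz [0.4135 0.1097 0.0305]
orangetop 91 px 254.4 250.3 xyz [0.4135 0.1098 0.031 ]
knob 69 px 301.7 214.7 xyz [ 0.4957 -0.0053  0.0793]
carr 703 px 302.4 217.0 xyz [ 0.4935 -0.0054  0.0354]
((496.5704345703125, 115.74787139892578), (54.95193862915039, 66.57813262939453), 0.9485808610916138)
rack ((547.42431640625, -276.46612548828125), (165.32049560546875, 52.928932189941406), 86.20458221435547)
end 260 px 202.7 226.3 xyz [0.4681 0.235  0.0449]
((468.71728515625, 235.22500610351562), (108.91645050048828, 15.04989242553711), 7.052461624145508)
end 249 px 320.0 214.9 xyz [ 0.5004 -0.0484  0.0455]
((500.1611022949219, -33.26397705078125), (106.88687133789062, 44.528831481933594), 6.81729793548584)
```

Candidate pockets by top-view pixel: blue-plated (388,203), red-plated (410,209, holding the red block), yellow (431,205), and purple decoys (357,232) and (397,248). The enlarged crop shows the pocket at the rack's left end has the blue plate and is empty, so it is the one meant. Next I'll measure block yaw, rack yaw, plate heights, the gold disc and the bottle.

```bash
python3 - <<'E'
from h import *
t=read_camera("top");c=read_camera("side");W=cloud(t);im=t["img"]
yy,xx=np.mgrid[0:400,0:640]
reg=lambda a,b,c_,d:(xx>=a)&(xx<b)&(yy>=c_)&(yy<d)
def rect(n,m):
    P=W[m][:,:2]; mu=P.mean(0); r=cv2.minAreaRect((P*1000).astype(np.float32)); 
    _,_,V=np.linalg.svd(P-mu); print(n,m.sum(),mu.round(4),"pca yaw",np.degrees(np.arctan2(V[0,1],V[0,0])).round(1),np.round(r[0],1),np.round(r[1],1),round(r[2],1))
rect("block",reg(246,263,206,231)&(abs(W[...,2]-.035)<.004))
print(np.round(W[212:227:2,246:264:2,2]*1000).astype(float))
rect("redblk",reg(400,424,190,205)&(W[...,2]>.029))
print("goldtop",np.round(np.nanmax(W[198:212,294:310,2]),4), W[205,301].round(4))
m=reg(375,450,180,225)&(W[...,2]>.010)&(W[...,2]<.024);rect("rack",m)
H=cv2.cvtColor(im,cv2.COLOR_RGB2HSV).astype(int);h,s=H[...,0],H[...,1]
for n,mm in dict(blue=(h>100)&(h<130),red=(h<8)|(h>172),yel=(h>22)&(h<35)).items():
    for lab,a,b in(("plate",200,222),("stripe",180,192)):
        m=reg(374,450,a,b)&mm&(s>120); P=W[m]; print(n,lab,m.sum(),P.mean(0).round(4),"zmax",np.nanmax(P[:,2]).round(4) if len(P) else 0)
m=reg(340,385,115,160)&(W[...,2]>.11);print("bottle",np.nanmedian(W[m],0).round(4),m.sum())
# detent black line
g=cv2.cvtColor(im,cv2.COLOR_RGB2GRAY)
m=trace("detent","top")
if m: p=m[0]["pixels"]&(W[...,2]>.027);v,u=np.nonzero(p);print("det",m[0]["score"],u.mean(),v.mean());rect("det",p)
m=reg(235,275,242,262)&(h>3)&(h<20)&(s>110)&(W[...,2]>.027);rect("orange",m)
E
```

```text
block 155 [0.4892 0.1125] pca yaw -173.1 [495.4 114.9] [52.8 32.2] 2.5
[[13. 10. 31. 37. 36. 34. 35.  7.  6.]
 [12. 11. 31. 33. 33. 35. 35.  8.  7.]
 [ 9. 10. 35. 33. 34. 33. 35.  8. 11.]
 [11.  8. 37. 33. 36. 36. 36.  7.  5.]
 [ 8. 15. 34. 34. 34. 36. 33. 17.  8.]
 [11. 12. 37. 31. 35. 32. 34. 22. 11.]
 [11.  9. 32. 37. 34. 33. 33. 29.  6.]
 [ 9.  8.  8. 33. 34. 33. 34. 35. 12.]]
redblk 160 [ 0.5501 -0.2762] pca yaw -92.8 [ 550.2 -276.3] [40.1 25. ] 87.5
goldtop 0.0807 [ 0.5255 -0.0012  0.0358]
rack 875 [ 0.5455 -0.2749] pca yaw -93.6 [ 547.5 -276.3] [165.1  53. ] 86.4
blue plate 67 [nan nan nan] zmax 0.0232
blue stripe 19 [ 0.5736 -0.222   0.0187] zmax 0.0242
red plate 71 [ 0.5246 -0.2742  0.0176] zmax 0.0383
red stripe 21 [ 0.5698 -0.2759  0.0201] zmax 0.0239
yel plate 61 [nan nan nan] zmax 0.0245
yel stripe 0 [nan nan nan] zmax 0
bottle [ 0.6798 -0.1482  0.1311] 293
det 0.55 254.80373831775702 249.65420560747663
det 107 [0.4144 0.1084] pca yaw -83.9 [414.9 108. ] [17.2 39.5] 1.0
orange 88 [0.4131 0.1091] pca yaw 98.4 [412.8 109.2] [14.9 42. ] 6.3<stdin>:16: RuntimeWarning: Mean of empty slice.
  ret = um.true_divide(
```

View pics/s_stage.png

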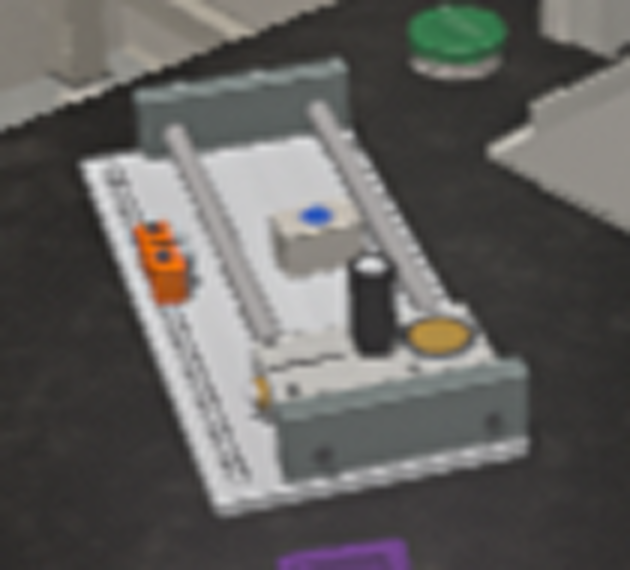

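View pics/s_rack.png

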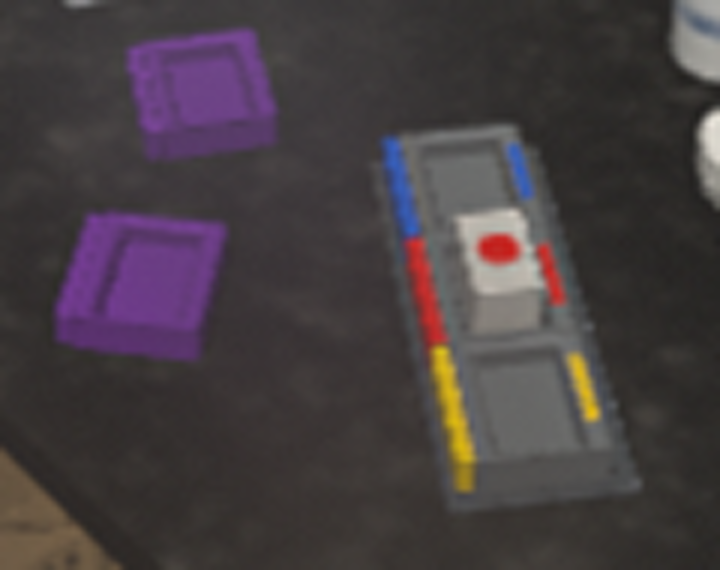

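```bash
cat > fit.py <<'E'
from h import *
from scipy.optimize import minimize
def sig(d,w=.0008): return 1/(1+np.exp(np.clip(d/w,-40,40)))   # inside: d<0
def fr(P,x,y,a):
    d=P[:,:2]-[x,y];c,s=np.cos(a),np.sin(a);return d@np.array([[c,-s],[s,c]])
def box(q,cx,cy,hx,hy): return sig(np.maximum(abs(q[:,0]-cx)-hx,abs(q[:,1]-cy)-hy))
def fit(P,model,p0,st):
    f=lambda p:np.minimum(abs(P[:,2]-model(P,p)),.012).mean()
    best=None
    for k in range(6):
        x0=np.array(p0)+np.random.default_rng(k).normal(size=3)*np.array(st)
        r=minimize(f,x0,method="Nelder-Mead",options=dict(initial_simplex=np.vstack([x0]+[x0+np.eye(3)[i]*st[i]*2 for i in range(3)])))
        if best is None or r.fun<best.fun: best=r
    return best
def rackm(P,p):
    q=fr(P,*p);z=.020*box(q,0,0,.023,.082)
    for cy in(-.055,.055): z-=.010*box(q,0,cy,.015,.023)
    return z
def near(W,x,y,rx,ry):
    P=W.reshape(-1,3);return P[(abs(P[:,0]-x)<rx)&(abs(P[:,1]-y)<ry)]
E
python3 - <<'E'
from fit import *
for n in("top","side"):
    c=read_camera(n);W=cloud(c)
    P=near(W,.55,-.275,.033,.10);q=fr(P,.55,-.275,-.063);P=P[(abs(q[:,1])>.030)&(abs(q[:,0])<.026)]
    r=fit(P,rackm,[.551,-.2755,-.063],[.003,.003,.02]);x,y,a=r.x
    print(n,"rack",r.x.round(4),np.degrees(a).round(1),r.fun,len(P),"blue",(x-.055*np.sin(a)).round(4),(y+.055*np.cos(a)).round(4))
    P=near(W,.489,.113,.026,.026);bm=lambda P,p:.009+.026*box(fr(P,*p),0,0,.020,.012)
    r=fit(P,bm,[.489,.113,.12],[.003,.003,.05]);print("block",r.x.round(4),np.degrees(r.x[2]).round(1),r.fun,len(P))
    P=near(W,.55,-.2765,.028,.032)
    bm=lambda P,p:.016+.019*box(fr(P,*p),0,0,.012,.020)
    r=fit(P,bm,[.55,-.2765,-.05],[.003,.003,.05]);print("redblock",r.x.round(4),np.degrees(r.x[2]).round(1),r.fun)
E
```

```text
top rack [ 0.5506 -0.2766 -0.0629] -3.6 0.0029010931790386025 1086 blue 0.554 -0.2217
block [0.4888 0.113  0.1973] 11.3 0.0027821792026167594 440
redblock [ 0.5509 -0.2774 -0.0016] -0.1 0.003841527267838512
side rack [ 0.5528 -0.2781 -0.067 ] -3.8 0.0034588531665706856 1216 blue 0.5565 -0.2233
block [0.4922 0.1115 0.078 ] 4.5 0.004874012013502729 224
redblock [ 0.5534 -0.2784 -0.0901] -5.2 0.0042016761951157435
```

```bash
python3 -m crank '[{"linear":[35,-25.5,0],"angular":[0,0,0],"claw":94},{"linear":[35,-25.5,0],"angular":[0,0,0],"claw":94},{"linear":[35,-25.5,0],"angular":[0,0,0],"claw":94},{"linear":[35,-25.5,0],"angular":[0,0,0],"claw":94},{"linear":[35,-25.5,0],"angular":[0,0,0],"claw":94},{"linear":[35,-25.5,0],"angular":[0,0,0],"claw":94},{"linear":[35,-25.5,0],"angular":[0,0,0],"claw":94},{"linear":[35,-25.5,0],"angular":[0,0,0],"claw":94},{"linear":[35,-25.5,0],"angular":[0,0,0],"claw":94},{"linear":[35,-25.5,0],"angular":[0,0,0],"claw":94},{"linear":[35,-25.5,0],"angular":[0,0,0],"claw":94},{"linear":[35,-25.5,0],"angular":[0,0,0],"claw":94}]'
cat > tgt.py <<'E'
import sys
from h import *
# usage: tgt x y z yawdeg(of tool x axis, world)
x,y,z,a=map(float,sys.argv[1:5]);s=robot.state();M=rot(s["tcp_rot"])
T=np.array([[np.cos(np.radians(a)),np.sin(np.radians(a)),0],[np.sin(np.radians(a)),-np.cos(np.radians(a)),0],[0,0,-1]]).T
yaw=np.degrees(np.arctan2(M[1,0],M[0,0]))
print("t",round(s["time"],2),"tcp",s["ee_pos"].round(4),"yaw",yaw.round(2),"F",s["wrist_force"].round(2),"w",round(s["gripper_width"],4))
print("lin(tool mm)",(M.T@(np.array([x,y,z])-s["ee_pos"])*1000).round(1),"ang",R.from_matrix(M.T@T).as_rotvec().round(3))
print("j",s["joints"].round(2))
E
python3 tgt.py .4905 .112 .12 9.5
```

```text
time: 2.6
ee_pos: [0.5004, -0.2498, 0.2228]
tcp_rot: [0.0, 0.992, 0.127, 0.0]
wrist_force: [0.4, 0.0, -1.3]
gripper_width: 0.0938
t 2.6 tcp [ 0.5004 -0.2498  0.2228] yaw 14.59 F [ 0.45  0.01 -1.31] w 0.0938
lin(tool mm) [  81.5 -352.6  102.7] ang [ 0.    -0.     0.089]
j [ 0.5   0.25 -0.18  1.86  0.05  1.04 -1.02]
```

```bash
python3 -m crank '[{"linear":[8.2,-35.2,6],"angular":[0,0,0],"claw":94},{"linear":[8.2,-35.2,6],"angular":[0,0,0],"claw":94},{"linear":[8.2,-35.2,6],"angular":[0,0,0],"claw":94},{"linear":[8.2,-35.2,6],"angular":[0,0,0],"claw":94},{"linear":[8.2,-35.2,6],"angular":[0,0,0],"claw":94},{"linear":[8.2,-35.2,6],"angular":[0,0,0],"claw":94},{"linear":[8.2,-35.2,6],"angular":[0,0,0],"claw":94},{"linear":[8.2,-35.2,6],"angular":[0,0,0],"claw":94},{"linear":[8.2,-35.2,6],"angular":[0,0,0],"claw":94},{"linear":[8.2,-35.2,6],"angular":[0,0,0],"claw":94},{"linear":[0,0,0],"angular":[0,0,0.089],"claw":70},{"linear":[0,0,0],"angular":[0,0,0],"claw":70}]'
python3 tgt.py .4905 .112 .04 9.5
python3 - <<'E'
from fit import *
for n in("side","top"):
    c=read_camera(n);im=c["img"][...,::-1];W=cloud(c)
    p=proj(c,robot.state()["ee_pos"]+np.array([0,0,-.017]));print(n,np.round(p,1))
    u,v=map(int,p);a=im[max(v-60,0):v+60,max(u-80,0):u+80];cv2.imwrite(f"pics/{n}_hover.png",cv2.resize(a,None,fx=5,fy=5,interpolation=cv2.INTER_CUBIC))
E
```

```text
time: 3.8
ee_pos: [0.4899, 0.1109, 0.1624]
tcp_rot: [-0.0, 0.997, 0.083, -0.0]
wrist_force: [-0.5, -0.1, -0.2]
gripper_width: 0.0815
t 3.8 tcp [0.4899 0.1109 0.1624] yaw 9.5 F [-0.45 -0.11 -0.21] w 0.0815
lin(tool mm) [  0.7  -0.9 122.4] ang [-0.  0. -0.]
j [ 0.    0.24 -0.4   2.03  0.12  0.9  -1.87]
side [285.5 141.3]
top [249.3 212.6]
```

View pics/side_hover.png

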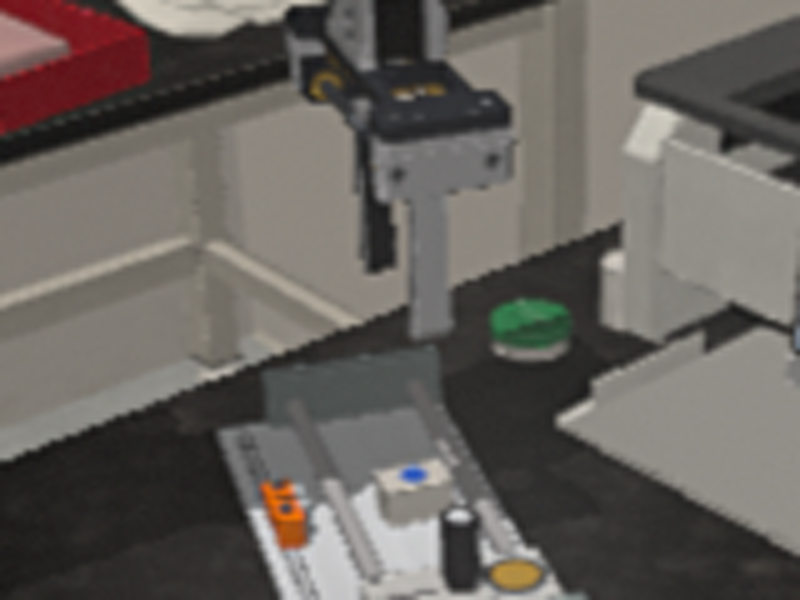

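View pics/top_hover.png

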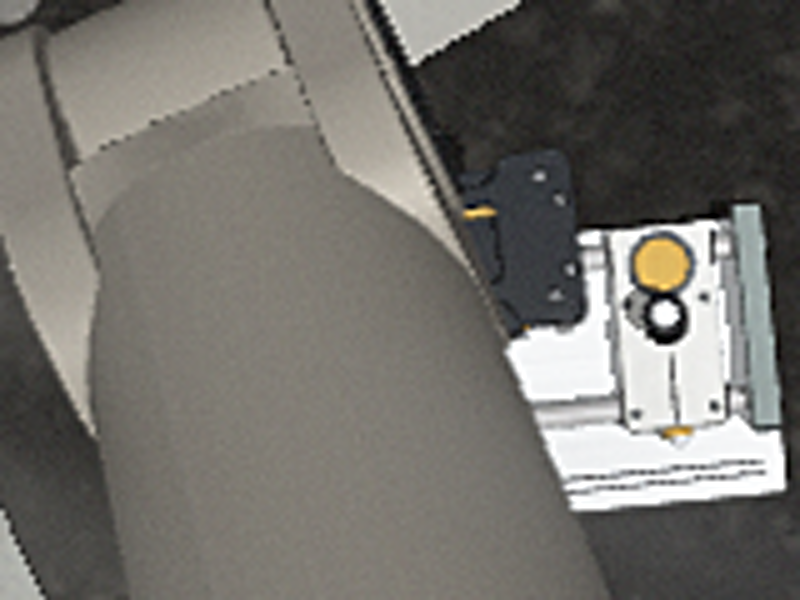

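The side crop shows the fingers straddling the block, with the tips' midpoint at crop (406,303) against the predicted (400,300). That is about 1 px, so the calibration holds. Descending.

```bash
python3 -m crank '[{"linear":[0.7,-0.9,30],"angular":[0,0,0],"claw":70},{"linear":[0,0,30],"angular":[0,0,0],"claw":70},{"linear":[0,0,30],"angular":[0,0,0],"claw":70},{"linear":[0,0,20],"angular":[0,0,0],"claw":60},{"linear":[0,0,13.4],"angular":[0,0,0],"claw":50},{"linear":[0,0,0],"angular":[0,0,0],"claw":50}]' 15
python3 tgt.py .4905 .112 .039 9.5
python3 - <<'E'
from fit import *
c=read_camera("side");im=c["img"][...,::-1]
cv2.imwrite("pics/side_d.png",cv2.resize(im[120:220,230:350],None,fx=6,fy=6,interpolation=cv2.INTER_CUBIC))
E
```

```text
time: 4.5
ee_pos: [0.49, 0.1102, 0.038]
tcp_rot: [0.0, 0.997, 0.083, -0.001]
wrist_force: [0.7, -0.2, 0.4]
gripper_width: 0.0511
t 4.5 tcp [0.49   0.1102 0.038 ] yaw 9.5 F [ 0.7  -0.16  0.36] w 0.0511
lin(tool mm) [ 0.8 -1.7 -1. ] ang [0.    0.002 0.   ]
j [-0.05  0.43 -0.35  2.12  0.24  0.64 -1.98]
```

View pics/side_d.png

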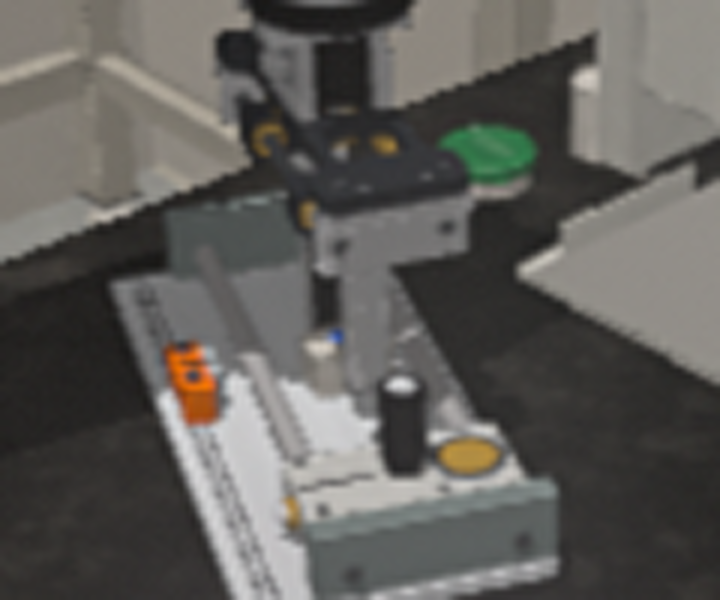

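```bash
python3 -m crank '[{"linear":[0.8,-1.5,-1.5],"angular":[0,0,0],"claw":30},{"linear":[0,0,0],"angular":[0,0,0],"claw":18},{"linear":[0,0,0],"angular":[0,0,0],"claw":18},{"linear":[0,0,0],"angular":[0,0,0],"claw":18},{"linear":[0,0,0],"angular":[0,0,0],"claw":18},{"linear":[0,0,0],"angular":[0,0,0],"claw":18}]' 20
python3 tgt.py .4905 .112 .0395 9.5
```

```text
time: 5.15
ee_pos: [0.4916, 0.1127, 0.0412]
tcp_rot: [0.0, 0.997, 0.083, 0.0]
wrist_force: [-0.9, 0.3, 8.1]
gripper_width: 0.0241
t 5.15 tcp [0.4916 0.1127 0.0412] yaw 9.5 F [-0.88  0.31  8.07] w 0.0241
lin(tool mm) [-1.2  0.5  1.7] ang [ 0.    -0.001 -0.   ]
j [-0.06  0.42 -0.35  2.11  0.24  0.64 -1.98]
```

```bash
python3 -m crank '[{"linear":[0,0,0],"angular":[0,0,0],"claw":18},{"linear":[0,0,-5],"angular":[0,0,0],"claw":18},{"linear":[0,0,-10],"angular":[0,0,0],"claw":18},{"linear":[0,0,-20],"angular":[0,0,0],"claw":18},{"linear":[0,0,-25],"angular":[0,0,0],"claw":18},{"linear":[0,0,-25],"angular":[0,0,0],"claw":18},{"linear":[0,0,-20],"angular":[0,0,0],"claw":18},{"linear":[0,0,-10],"angular":[0,0,0],"claw":18},{"linear":[0,0,0],"angular":[0,0,0],"claw":18}]' 30
python3 tgt.py .5553 -.2225 .14 86.4
python3 - <<'E'
from fit import *
c=read_camera("side");im=c["img"][...,::-1]
cv2.imwrite("pics/side_l.png",cv2.resize(im[100:200,230:350],None,fx=6,fy=6,interpolation=cv2.INTER_CUBIC))
E
```

```text
time: 6.05
ee_pos: [0.4918, 0.1129, 0.157]
tcp_rot: [-0.0, 0.997, 0.083, 0.001]
wrist_force: [0.3, -0.1, -2.0]
gripper_width: 0.0238
t 6.05 tcp [0.4918 0.1129 0.157 ] yaw 9.49 F [ 0.32 -0.06 -1.95] w 0.0238
lin(tool mm) [  7.3 341.2  17. ] ang [ 0.002 -0.002 -1.342]
j [ 0.    0.25 -0.41  2.03  0.13  0.88 -1.88]
```

View pics/side_l.png

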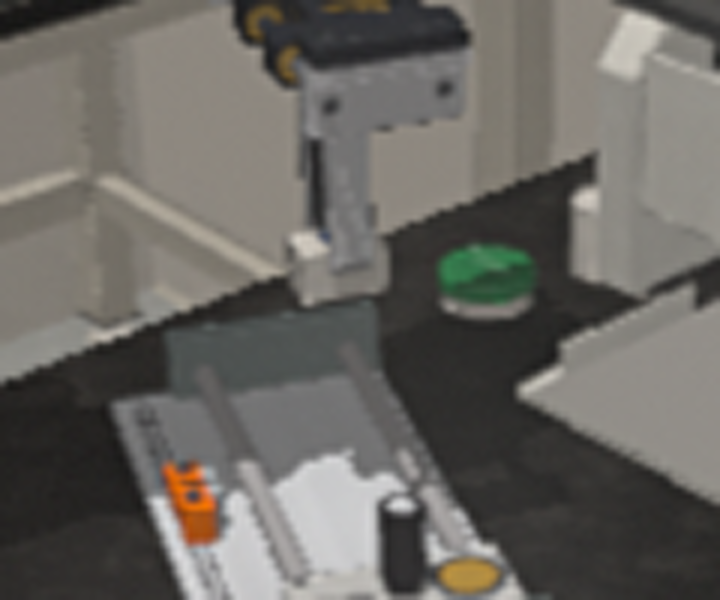

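The block is held level between the fingers. Next is the move over the rack and the turn.

```bash
python3 -m crank '[{"linear":[0.4,15,0],"angular":[0,0,0],"claw":18},{"linear":[0.8,30,0],"angular":[0,0,0],"claw":18},{"linear":[0.8,38,0],"angular":[0,0,0],"claw":18},{"linear":[0.9,40,0],"angular":[0,0,0],"claw":18},{"linear":[0.9,40,0],"angular":[0,0,0],"claw":18},{"linear":[0.9,40,0],"angular":[0,0,0],"claw":18},{"linear":[0.9,40,0],"angular":[0,0,0],"claw":18},{"linear":[0.8,38,0],"angular":[0,0,0],"claw":18},{"linear":[0.5,30,0],"angular":[0,0,0],"claw":18},{"linear":[0.4,20,0],"angular":[0,0,0],"claw":18},{"linear":[0,10.2,0],"angular":[0,0,0],"claw":18},{"linear":[0,0,0],"angular":[0,0,0],"claw":18}]'
python3 -m crank '[{"linear":[0,0,0],"angular":[0,0,-0.1],"claw":18},{"linear":[0,0,0],"angular":[0,0,-0.14],"claw":18},{"linear":[0,0,0],"angular":[0,0,-0.14],"claw":18},{"linear":[0,0,0],"angular":[0,0,-0.14],"claw":18},{"linear":[0,0,0],"angular":[0,0,-0.14],"claw":18},{"linear":[0,0,0],"angular":[0,0,-0.14],"claw":18},{"linear":[0,0,0],"angular":[0,0,-0.14],"claw":18},{"linear":[0,0,0],"angular":[0,0,-0.14],"claw":18},{"linear":[0,0,0],"angular":[0,0,-0.14],"claw":18},{"linear":[0,0,0],"angular":[0,0,-0.1],"claw":18},{"linear":[0,0,0],"angular":[0,0,-0.022],"claw":18},{"linear":[0,0,0],"angular":[0,0,0],"claw":18}]'
python3 tgt.py .5553 -.2225 .08 86.4
```

```text
time: 7.3
ee_pos: [0.5541, -0.2234, 0.1544]
tcp_rot: [-0.0, 0.997, 0.082, -0.001]
wrist_force: [0.2, 0.6, -2.2]
gripper_width: 0.0236
time: 8.5
ee_pos: [0.5546, -0.2216, 0.1554]
tcp_rot: [-0.0, 0.729, 0.684, 0.0]
wrist_force: [0.4, -0.2, -1.4]
gripper_width: 0.0237
t 8.5 tcp [ 0.5546 -0.2216  0.1554] yaw 86.34 F [ 0.41 -0.22 -1.4 ] w 0.0237
lin(tool mm) [-0.9  0.8 75.4] ang [-0.    -0.    -0.001]
j [ 0.67  0.41 -0.5   1.82  0.24  0.96  0.  ]
```

```bash
python3 -m crank '[{"linear":[-0.5,0.5,25],"angular":[0,0,0],"claw":18},{"linear":[0,0,30],"angular":[0,0,0],"claw":18},{"linear":[0,0,20],"angular":[0,0,0],"claw":18},{"linear":[0,0,10],"angular":[0,0,0],"claw":18},{"linear":[0,0,0],"angular":[0,0,0],"claw":18}]'
python3 tgt.py .5553 -.2225 .07 86.4
python3 - <<'E'
from fit import *
for n in("side","top"):
    c=read_camera(n);im=c["img"][...,::-1]
    p=proj(c,robot.state()["ee_pos"]);print(n,p)
    u,v=map(int,p);a=im[v-45:v+55,u-60:u+60];cv2.imwrite(f"pics/{n}_p.png",cv2.resize(a,None,fx=6,fy=6,interpolation=cv2.INTER_CUBIC))
E
```

```text
time: 9.0
ee_pos: [0.5546, -0.2225, 0.0696]
tcp_rot: [-0.001, 0.729, 0.684, -0.0]
wrist_force: [-0.8, -0.1, -1.3]
gripper_width: 0.0238
t 9.0 tcp [ 0.5546 -0.2225  0.0696] yaw 86.34 F [-0.84 -0.12 -1.31] w 0.0238
lin(tool mm) [-0.   0.7 -0.4] ang [-0.002 -0.001 -0.001]
j [ 0.63  0.52 -0.46  1.88  0.31  0.81 -0.05]
side (np.float64(338.04876231882514), np.float64(236.91311213043105))
top (np.float64(393.2337579608731), np.float64(192.236264680055))
```

View pics/side_p.png

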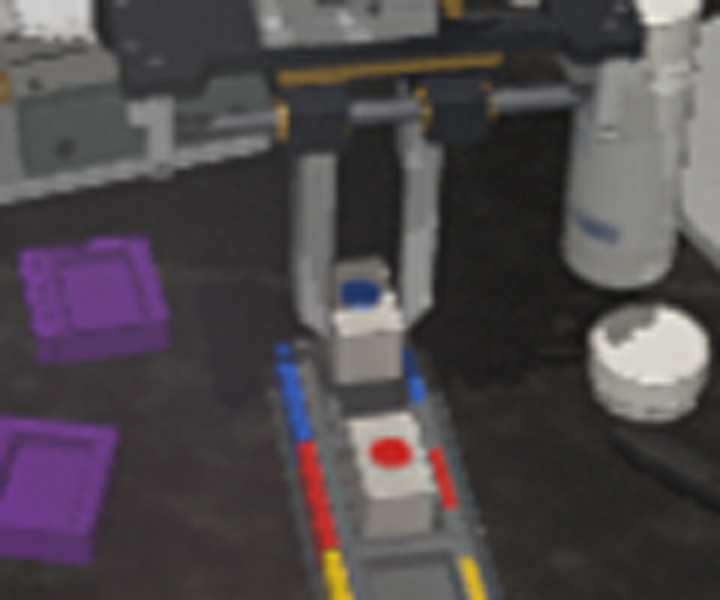

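View pics/top_p.png

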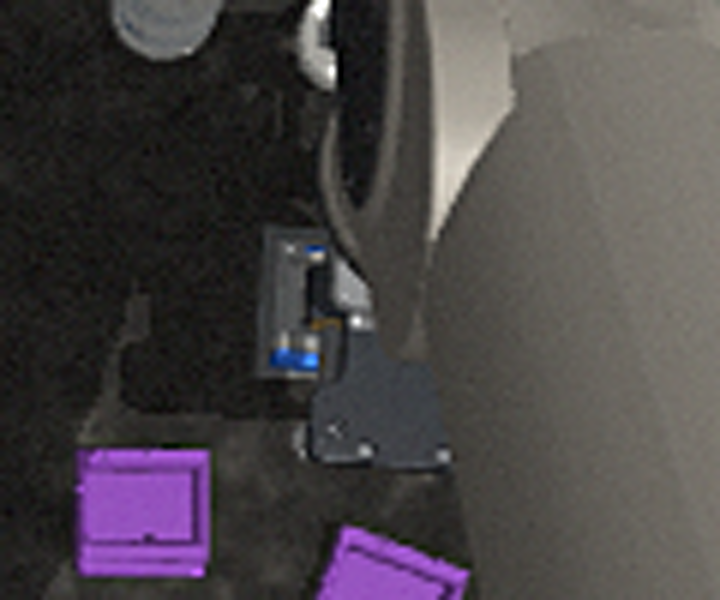

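```bash
python3 - <<'E'
from fit import *
c=read_camera("side");W=cloud(c)
H=cv2.cvtColor(c["img"],cv2.COLOR_RGB2HSV).astype(int);h,s=H[...,0],H[...,1]
yy,xx=np.mgrid[0:400,0:640]
def dot(m,z):
    v,u=np.nonzero(m);print(m.sum(),u.mean(),v.mean(),at_z(c,u.mean(),v.mean(),z).round(4),np.nanmedian(W[m],0).round(4))
dot((yy>234)&(yy<245)&(xx>330)&(xx<347)&(h>100)&(h<130)&(s>110),.0636)
dot((yy>258)&(yy<274)&(xx>333)&(xx<353)&((h<8)|(h>172))&(s>110),.035)
P=near(W,.555,-.2225,.03,.035);P=P[(P[:,2]>.056)&(P[:,2]<.068)];print(len(P),P.mean(0),np.percentile(P,[5,95],axis=0).round(4))
for dy in (-.02,.02):
  for dx in(-.012,.012): print(np.round(proj(c,[.5565+dx,-.2233+dy,.0636]),1), end=" ")
E
```

```text
19 338.36842105263156 238.73684210526315 [ 0.5566 -0.2208  0.0636] [ 0.5556 -0.223   0.0658]
46 345.95652173913044 267.4130434782609 [ 0.5585 -0.2827  0.035 ] [ 0.5562 -0.2776  0.0346]
187 [ 0.55640433 -0.23090141  0.06395173] [[ 0.5394 -0.2448  0.0579]
 [ 0.5733 -0.2092  0.067 ]]
[335.5 246.1] [346.2 244.6] [331.2 234.5] [341.6 233.1]
```

```bash
python3 -m crank '[{"linear":[-1,0.7,5],"angular":[0,0,0],"claw":18},{"linear":[0,0,5],"angular":[0,0,0],"claw":18},{"linear":[0,0,4],"angular":[0,0,0],"claw":18},{"linear":[0,0,0],"angular":[0,0,0],"claw":18}]'
python3 tgt.py .5553 -.2235 .0412 86.4
python3 - <<'E'
from fit import *
c=read_camera("side");im=c["img"][...,::-1]
cv2.imwrite(f"pics/side_p2.png",cv2.resize(im[225:305,300:385],None,fx=8,fy=7,interpolation=cv2.INTER_CUBIC))
E
```

```text
time: 9.55
ee_pos: [0.5554, -0.2241, 0.056]
tcp_rot: [-0.0, 0.729, 0.684, -0.0]
wrist_force: [0.1, 0.2, -3.1]
gripper_width: 0.0238
t 9.55 tcp [ 0.5554 -0.2241  0.056 ] yaw 86.38 F [ 0.06  0.19 -3.07] w 0.0238
lin(tool mm) [ 0.6 -0.1 14.8] ang [-0.001 -0.    -0.   ]
j [ 0.63  0.54 -0.45  1.89  0.32  0.79 -0.06]
```

View pics/side_p2.png

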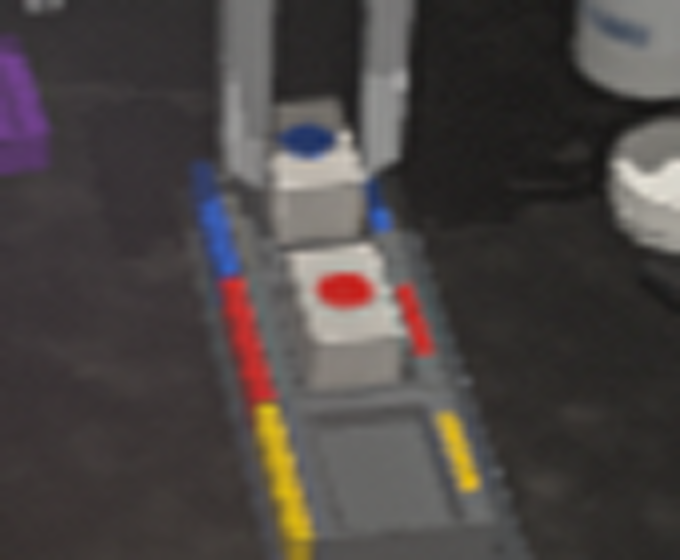

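```bash
python3 -m crank '[{"linear":[0.4,0,3],"angular":[0,0,0],"claw":18},{"linear":[0,0,3],"angular":[0,0,0],"claw":18},{"linear":[0,0,2],"angular":[0,0,0],"claw":18},{"linear":[0,0,0],"angular":[0,0,0],"claw":18}]'
python3 tgt.py .5553 -.2235 .0412 86.4
```

```text
time: 10.0
ee_pos: [0.5556, -0.2237, 0.0482]
tcp_rot: [-0.0, 0.729, 0.684, -0.0]
wrist_force: [0.2, 0.1, -0.8]
gripper_width: 0.0237
t 10.0 tcp [ 0.5556 -0.2237  0.0482] yaw 86.39 F [ 0.17  0.06 -0.77] w 0.0237
lin(tool mm) [ 0.2 -0.3  7. ] ang [-0. -0. -0.]
j [ 0.62  0.55 -0.45  1.89  0.33  0.78 -0.07]
```

```bash
python3 -m crank '[{"linear":[0,0,2],"angular":[0,0,0],"claw":18},{"linear":[0,0,2],"angular":[0,0,0],"claw":18},{"linear":[0,0,1],"angular":[0,0,0],"claw":18},{"linear":[0,0,0],"angular":[0,0,0],"claw":18}]'
python3 -m crank '[{"linear":[0,0,1],"angular":[0,0,0],"claw":18},{"linear":[0,0,0],"angular":[0,0,0],"claw":18}]'
python3 tgt.py .5553 -.2235 .0412 86.4
```

```text
time: 10.4
ee_pos: [0.5557, -0.2237, 0.0434]
tcp_rot: [-0.0, 0.729, 0.684, -0.0]
wrist_force: [0.4, 1.1, -2.1]
gripper_width: 0.0235
time: 10.6
ee_pos: [0.5558, -0.2238, 0.0425]
tcp_rot: [-0.0, 0.729, 0.684, -0.0]
wrist_force: [-0.6, -0.5, -1.7]
gripper_width: 0.0236
t 10.6 tcp [ 0.5558 -0.2238  0.0425] yaw 86.39 F [-0.58 -0.53 -1.67] w 0.0236
lin(tool mm) [ 0.2 -0.5  1.3] ang [-0. -0. -0.]
j [ 0.62  0.56 -0.45  1.89  0.33  0.77 -0.07]
```

```bash
python3 -m crank '[{"linear":[0,0,1],"angular":[0,0,0],"claw":18},{"linear":[0,0,0],"angular":[0,0,0],"claw":18}]'
python3 -m crank '[{"linear":[0,0,0.8],"angular":[0,0,0],"claw":18},{"linear":[0,0,0],"angular":[0,0,0],"claw":18}]'
python3 tgt.py .5553 -.2235 .0412 86.4
python3 - <<'E'
from fit import *
c=read_camera("side");im=c["img"][...,::-1]
cv2.imwrite(f"pics/side_p3.png",cv2.resize(im[225:305,300:385],None,fx=8,fy=7,interpolation=cv2.INTER_CUBIC))
E
```

```text
time: 10.8
ee_pos: [0.5557, -0.2238, 0.0415]
tcp_rot: [-0.0, 0.729, 0.684, -0.0]
wrist_force: [0.3, -0.3, -2.4]
gripper_width: 0.0236
time: 11.0
ee_pos: [0.5558, -0.2238, 0.0413]
tcp_rot: [0.0, 0.729, 0.684, -0.0]
wrist_force: [-3.7, 1.0, 7.5]
gripper_width: 0.0237
t 11.0 tcp [ 0.5558 -0.2238  0.0413] yaw 86.39 F [-3.72  0.96  7.47] w 0.0237
lin(tool mm) [ 0.3 -0.6  0.1] ang [ 0.  0. -0.]
j [ 0.62  0.56 -0.44  1.89  0.34  0.76 -0.07]
```

View pics/side_p3.png

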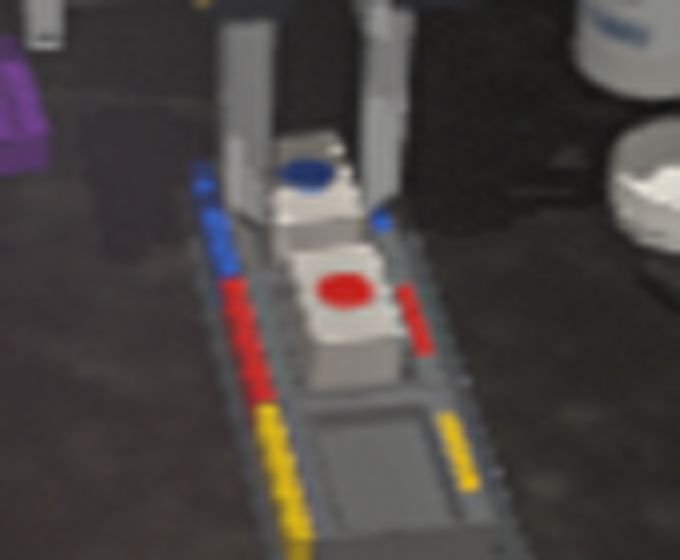

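Floor contact came at TCP z 41.3 mm, exactly as expected for a seated block. Releasing.

```bash
python3 -m crank '[{"linear":[0,0,-0.3],"angular":[0,0,0],"claw":26},{"linear":[0,0,0],"angular":[0,0,0],"claw":30},{"linear":[0,0,0],"angular":[0,0,0],"claw":40},{"linear":[0,0,0],"angular":[0,0,0],"claw":46},{"linear":[0,0,0],"angular":[0,0,0],"claw":46},{"linear":[0,0,-5],"angular":[0,0,0],"claw":46},{"linear":[0,0,-15],"angular":[0,0,0],"claw":46},{"linear":[0,0,-30],"angular":[0,0,0],"claw":46},{"linear":[0,0,-30],"angular":[0,0,0],"claw":46},{"linear":[0,0,-30],"angular":[0,0,0],"claw":46},{"linear":[0,0,0],"angular":[0,0,0],"claw":60}]'
python3 tgt.py .4957 -.0053 .15 6.5
python3 - <<'E'
from fit import *
c=read_camera("side");im=c["img"][...,::-1]
cv2.imwrite(f"pics/side_p4.png",cv2.resize(im[225:305,300:385],None,fx=8,fy=7,interpolation=cv2.INTER_CUBIC))
E
```

```text
time: 12.15
ee_pos: [0.558, -0.2243, 0.1564]
tcp_rot: [0.003, 0.729, 0.684, 0.001]
wrist_force: [0.5, 0.3, -0.4]
gripper_width: 0.0507
t 12.15 tcp [ 0.558  -0.2243  0.1564] yaw 86.38 F [ 0.55  0.33 -0.38] w 0.0507
lin(tool mm) [214.6 -76.    5.4] ang [ 0.007 -0.003  1.394]
j [ 0.67  0.41 -0.5   1.82  0.24  0.96  0.  ]
```

View pics/side_p4.png

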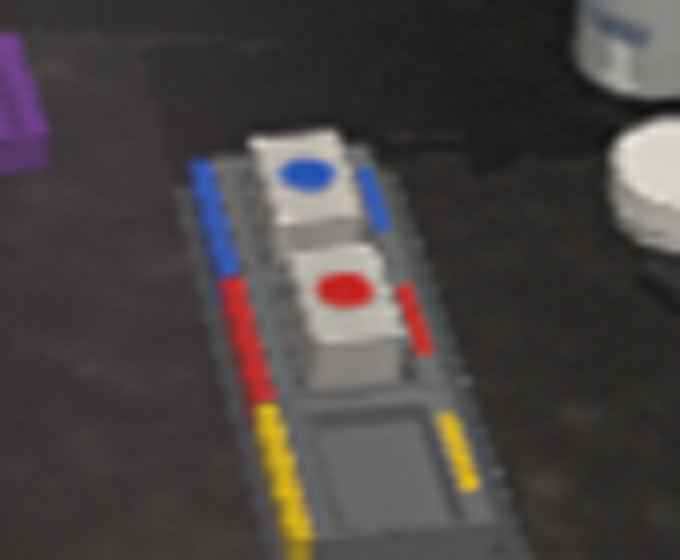

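The pocket view shows the block flat in the blue pocket (dot at crop (307,174)), clear of the fingers and level with the red one. On to the knob.

```bash
python3 -m crank '[{"linear":[0,0,0],"angular":[0,0,0.134],"claw":50},{"linear":[0,0,0],"angular":[0,0,0.14],"claw":50},{"linear":[0,0,0],"angular":[0,0,0.14],"claw":50},{"linear":[0,0,0],"angular":[0,0,0.14],"claw":50},{"linear":[0,0,0],"angular":[0,0,0.14],"claw":50},{"linear":[0,0,0],"angular":[0,0,0.14],"claw":50},{"linear":[0,0,0],"angular":[0,0,0.14],"claw":50},{"linear":[0,0,0],"angular":[0,0,0.14],"claw":50},{"linear":[0,0,0],"angular":[0,0,0.14],"claw":50},{"linear":[0,0,0],"angular":[0,0,0.14],"claw":50},{"linear":[0,0,0],"angular":[0,0,0],"claw":40}]'
python3 tgt.py .4957 -.0053 .12 6.5
```

```text
time: 13.3
ee_pos: [0.5555, -0.2235, 0.1508]
tcp_rot: [-0.0, 0.998, 0.056, -0.0]
wrist_force: [-0.1, -1.0, 0.1]
gripper_width: 0.045
t 13.3 tcp [ 0.5555 -0.2235  0.1508] yaw 6.38 F [-0.07 -1.    0.14] w 0.045
lin(tool mm) [ -35.2 -223.5   30.9] ang [-0.     0.001 -0.002]
j [ 0.44  0.39 -0.21  1.84  0.1   0.93 -1.27]
```

```bash
python3 -m crank '[{"linear":[-3,-20,0],"angular":[0,0,0],"claw":40},{"linear":[-5.5,-35,0],"angular":[0,0,0],"claw":40},{"linear":[-6,-38,0],"angular":[0,0,0],"claw":40},{"linear":[-6,-38,0],"angular":[0,0,0],"claw":40},{"linear":[-6,-38,0],"angular":[0,0,0],"claw":40},{"linear":[-5.5,-35,0],"angular":[0,0,0],"claw":40},{"linear":[-2,-20,10],"angular":[0,0,0],"claw":40},{"linear":[0,0,10],"angular":[0,0,0],"claw":40},{"linear":[0,0,0],"angular":[0,0,0],"claw":40}]'
python3 tgt.py .4970 -.006 .066 6.5
python3 - <<'E'
from fit import *
for n in("side","top"):
    c=read_camera(n);im=c["img"][...,::-1];W=cloud(c)
    yy,xx=np.mgrid[0:400,0:640]
    p=proj(c,robot.state()["ee_pos"]+np.array([0,0,-.017]));q=proj(c,[.497,-.006,.08]);print(n,np.round(p,1),np.round(q,1))
    u,v=map(int,q);a=im[v-60:v+50,u-60:u+60];cv2.imwrite(f"pics/{n}_k.png",cv2.resize(a,None,fx=5,fy=5,interpolation=cv2.INTER_CUBIC))
E
```

```text
time: 14.2
ee_pos: [0.4958, -0.0052, 0.13]
tcp_rot: [0.0, 0.998, 0.059, -0.001]
wrist_force: [-0.3, -0.8, 0.5]
gripper_width: 0.0405
t 14.2 tcp [ 0.4958 -0.0052  0.13  ] yaw 6.75 F [-0.28 -0.82  0.46] w 0.0405
lin(tool mm) [ 1.3  0.9 64. ] ang [-0.     0.002  0.004]
j [ 0.16  0.27 -0.32  2.07  0.11  0.82 -1.68]
side [295.  172.8] [295.7 184. ]
top [301.8 212.6] [302.2 214.3]
```

View pics/side_k.png

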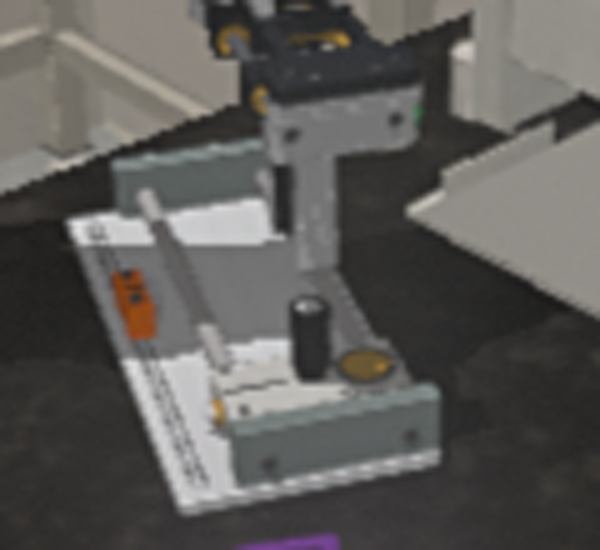

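View pics/top_k.png

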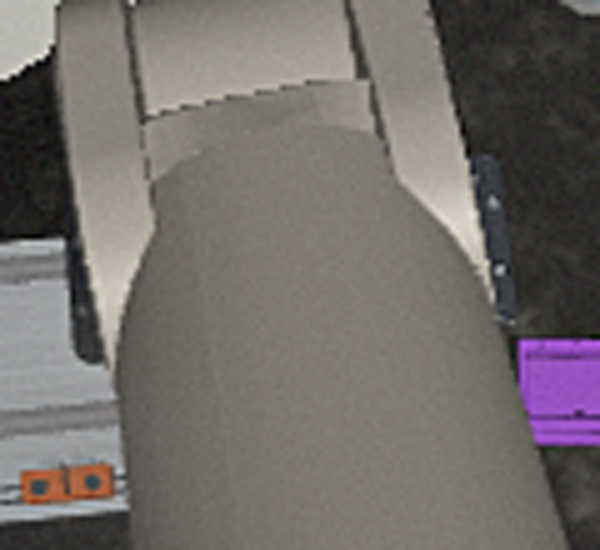

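The knob top shows at side (297,185), about 1.5 px from the prediction, and the jaws straddle it along y. Descending with a 2 mm x shift.

```bash
python3 -m crank '[{"linear":[2,0.5,15],"angular":[0,0,0],"claw":42},{"linear":[0,0,20],"angular":[0,0,0],"claw":42},{"linear":[0,0,19],"angular":[0,0,0],"claw":42},{"linear":[0,0,9],"angular":[0,0,0],"claw":42},{"linear":[0,0,0],"angular":[0,0,0],"claw":30}]' 5
python3 tgt.py .4970 -.006 .066 6.5
python3 -m crank '[{"linear":[0,0,0],"angular":[0,0,0],"claw":25},{"linear":[0,0,0],"angular":[0,0,0],"claw":16},{"linear":[0,0,0],"angular":[0,0,0],"claw":16},{"linear":[0,0,0],"angular":[0,0,0],"claw":16},{"linear":[0,0,0],"angular":[0,0,0],"claw":16}]' 5
python3 tgt.py .4970 -.006 .066 6.5
python3 - <<'E'
from fit import *
c=read_camera("side");im=c["img"][...,::-1]
cv2.imwrite(f"pics/side_k2.png",cv2.resize(im[130:235,235:355],None,fx=5,fy=5,interpolation=cv2.INTER_CUBIC))
E
```

```text
time: 14.8
ee_pos: [0.4982, -0.006, 0.0674]
tcp_rot: [-0.0, 0.998, 0.057, -0.001]
wrist_force: [0.5, 0.1, 0.7]
gripper_width: 0.0372
t 14.8 tcp [ 0.4982 -0.006   0.0674] yaw 6.5 F [0.5  0.12 0.7 ] w 0.0372
lin(tool mm) [-1.2 -0.1  1.4] ang [-0.     0.002 -0.   ]
j [ 0.14  0.37 -0.3   2.11  0.17  0.69 -1.73]
time: 15.3
ee_pos: [0.4992, -0.0054, 0.0689]
tcp_rot: [0.0, 0.998, 0.057, 0.001]
wrist_force: [-0.2, -0.2, 7.5]
gripper_width: 0.0219
t 15.3 tcp [ 0.4992 -0.0054  0.0689] yaw 6.52 F [-0.18 -0.15  7.49] w 0.0219
lin(tool mm) [-2.3  0.3  2.9] ang [ 0.    -0.001  0.   ]
j [ 0.14  0.36 -0.3   2.11  0.17  0.69 -1.73]
```

View pics/side_k2.png

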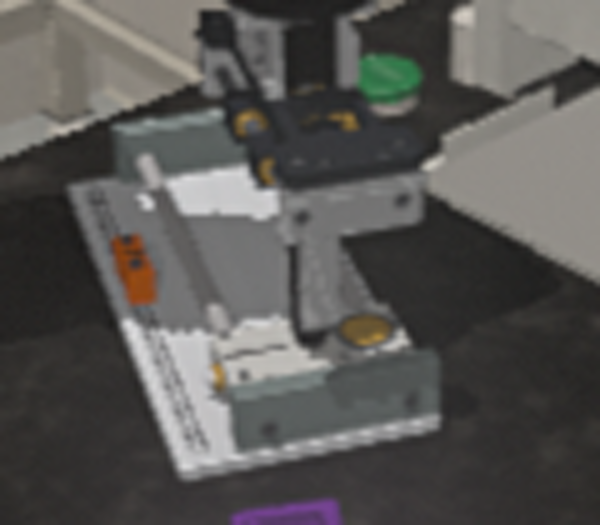

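The knob is gripped at 21.9 mm. I'll slide about 80 mm towards +y, still well short of the nose, and watch the force.

```bash
python3 -m crank '[{"linear":[0,0,0],"angular":[0,0,0],"claw":16},{"linear":[0,-2,0],"angular":[0,0,0],"claw":16},{"linear":[0,-5,0],"angular":[0,0,0],"claw":16},{"linear":[0,-8,0],"angular":[0,0,0],"claw":16},{"linear":[0,-8,0],"angular":[0,0,0],"claw":16},{"linear":[0,-8,0],"angular":[0,0,0],"claw":16},{"linear":[0,-5,0],"angular":[0,0,0],"claw":16},{"linear":[0,-4,0],"angular":[0,0,0],"claw":16},{"linear":[0,0,0],"angular":[0,0,0],"claw":16}]' 25
python3 tgt.py .4992 -.0054 .0689 6.5
```

```text
time: 16.25
ee_pos: [0.4945, 0.0351, 0.0689]
tcp_rot: [-0.0, 0.998, 0.057, 0.001]
wrist_force: [-0.9, 0.4, 9.6]
gripper_width: 0.0212
t 16.25 tcp [0.4945 0.0351 0.0689] yaw 6.56 F [-0.93  0.43  9.64] w 0.0212
lin(tool mm) [ 0.  40.8  0. ] ang [-0.    -0.001  0.001]
j [ 0.07  0.36 -0.31  2.12  0.17  0.69 -1.82]
```

```bash
python3 -m crank '[{"linear":[0,-3,-1],"angular":[0,0,0],"claw":16},{"linear":[0,-7,-1],"angular":[0,0,0],"claw":16},{"linear":[0,-8,0],"angular":[0,0,0],"claw":16},{"linear":[0,-8,0],"angular":[0,0,0],"claw":16},{"linear":[0,-8,0],"angular":[0,0,0],"claw":16},{"linear":[0,-6,0],"angular":[0,0,0],"claw":16},{"linear":[0,-4,0],"angular":[0,0,0],"claw":16},{"linear":[0,0,0],"angular":[0,0,0],"claw":16}]' 25
python3 tgt.py .4992 -.0054 .0689 6.5
python3 - <<'E'
from fit import *
for n in("side","top"):
    c=read_camera(n);im=c["img"][...,::-1]
    q=proj(c,robot.state()["ee_pos"]);u,v=map(int,q);print(u,v)
    a=im[v-40:v+60,u-60:u+60];cv2.imwrite(f"pics/{n}_s.png",cv2.resize(a,None,fx=6,fy=6,interpolation=cv2.INTER_CUBIC))
E
```

```text
time: 17.05
ee_pos: [0.489, 0.0787, 0.0693]
tcp_rot: [-0.0, 0.998, 0.057, -0.0]
wrist_force: [8.2, 2.2, -25.4]
gripper_width: 0.0211
t 17.05 tcp [0.489  0.0787 0.0693] yaw 6.56 F [  8.15   2.22 -25.36] w 0.0211
lin(tool mm) [ 0.5 84.7  0.4] ang [-0.001  0.     0.001]
j [-0.01  0.36 -0.33  2.12  0.18  0.69 -1.91]
287 171
266 217
```

View pics/side_s.png

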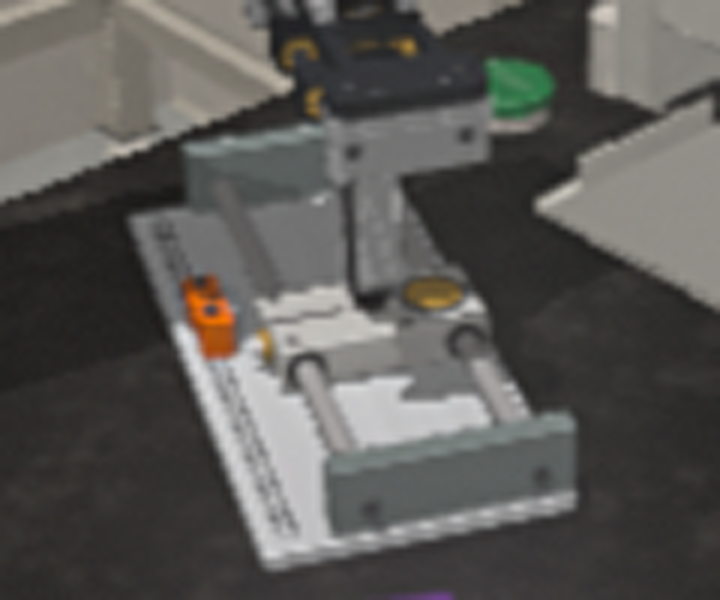

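View pics/top_s.png

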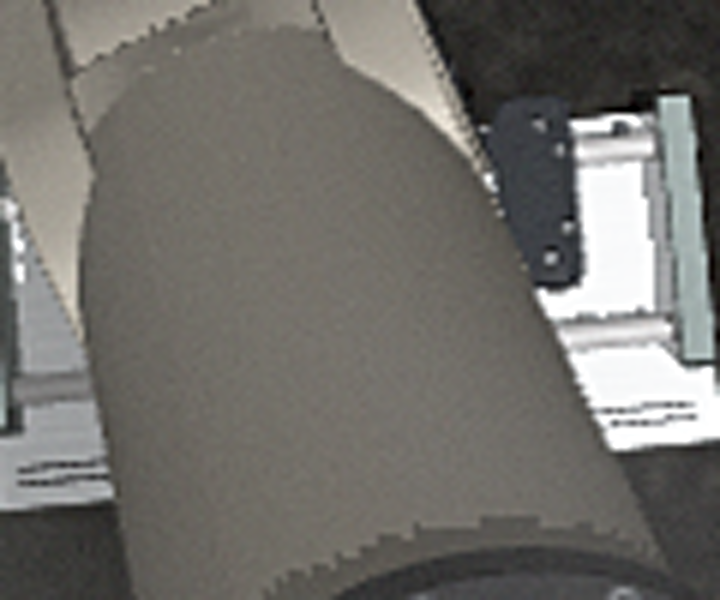

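```bash
python3 -m crank '[{"linear":[0.4,0,1.4],"angular":[0,0,0],"claw":16},{"linear":[0,0,0],"angular":[0,0,0],"claw":16}]' 25
python3 tgt.py .4992 -.0054 .0689 6.5
python3 - <<'E'
from fit import *
c=read_camera("side");W=cloud(c);im=c["img"]
H=cv2.cvtColor(im,cv2.COLOR_RGB2HSV).astype(int);h,s,v=H[...,0],H[...,1],H[...,2]
yy,xx=np.mgrid[0:400,0:640]
m=(xx>250)&(xx<270)&(yy>172)&(yy<194)&(h>2)&(h<20)&(s>130)
P=W[m];P=P[np.isfinite(P[:,0])]
T=P[P[:,2]>.026];print(len(P),len(T),T.mean(0).round(4),cv2.minAreaRect((T[:,:2]*1000).astype(np.float32)))
print(P.min(0).round(4),P.max(0).round(4))
a=im[170:205,245:300,::-1];cv2.imwrite("pics/side_det.png",cv2.resize(a,None,fx=14,fy=14,interpolation=cv2.INTER_CUBIC))
yaw=np.radians(6.4);ex=np.array([np.cos(yaw),np.sin(yaw)]);ey=np.array([-np.sin(yaw),np.cos(yaw)])
# project model of detent/knob for hypotheses of notch stage-y; robot-frame knob
s0=robot.state()["ee_pos"];k=s0[:2]
for rem in(30,35,38,41,44):
    o=k+ey*rem/1000-ex*.068
    pts=[np.r_[o+ex*sx*.008+ey*sy*.022,.032] for sx,sy in((-1,-1),(1,-1),(1,1),(-1,1))]
    print(rem,[np.round(proj(c,p),1).tolist() for p in pts])
# model-free end-block positions
E
```

```text
time: 17.35
ee_pos: [0.4892, 0.0784, 0.0691]
tcp_rot: [0.0, 0.998, 0.057, -0.0]
wrist_force: [-2.8, 1.2, 7.5]
gripper_width: 0.0213
t 17.35 tcp [0.4892 0.0784 0.0691] yaw 6.52 F [-2.84  1.16  7.47] w 0.0213
lin(tool mm) [ 0.4 84.4  0.2] ang [0. 0. 0.]
j [-0.01  0.36 -0.33  2.12  0.18  0.69 -1.91]
75 48 [0.4156 0.1004 0.031 ] ((415.8776550292969, 102.76811218261719), (14.0546293258667, 41.268165588378906), 7.011403560638428)
[0.4063 0.0806 0.0094] [0.4243 0.1582 0.0352]
30 [[261.3, 185.8], [266.9, 184.9], [263.6, 176.9], [258.1, 177.9]]
35 [[260.9, 184.9], [266.5, 183.9], [263.2, 176.1], [257.7, 177.0]]
38 [[260.7, 184.3], [266.3, 183.4], [263.0, 175.5], [257.5, 176.5]]
41 [[260.4, 183.8], [266.1, 182.8], [262.8, 175.0], [257.3, 175.9]]
44 [[260.2, 183.2], [265.8, 182.3], [262.6, 174.5], [257.1, 175.4]]
```

View pics/side_det.png

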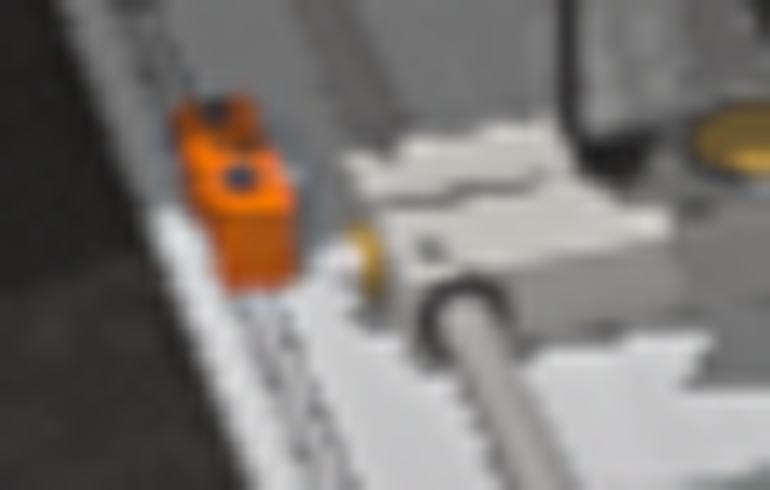

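Side and top views give 31–38 mm remaining. I'll approach slowly and use the nose force as the ruler.

```bash
python3 -m crank '[{"linear":[0,-3,0.5],"angular":[0,0,0],"claw":16},{"linear":[0,-4,0],"angular":[0,0,0],"claw":16},{"linear":[0,-3,0],"angular":[0,0,0],"claw":16},{"linear":[0,-2,0],"angular":[0,0,0],"claw":16},{"linear":[0,0,0],"angular":[0,0,0],"claw":16}]' 25
python3 tgt.py .4992 -.0054 .0689 6.5
```

```text
time: 17.9
ee_pos: [0.4879, 0.0905, 0.0691]
tcp_rot: [0.0, 0.998, 0.057, -0.0]
wrist_force: [-7.8, -0.7, 17.6]
gripper_width: 0.0213
t 17.9 tcp [0.4879 0.0905 0.0691] yaw 6.54 F [-7.81 -0.69 17.63] w 0.0213
lin(tool mm) [ 0.3 96.5  0.2] ang [0.    0.    0.001]
j [-0.03  0.36 -0.33  2.11  0.18  0.69 -1.94]
```

```bash
python3 -m crank '[{"linear":[0,-1,0],"angular":[0,0,0],"claw":16},{"linear":[0,-1,0],"angular":[0,0,0],"claw":16},{"linear":[0,0,0],"angular":[0,0,0],"claw":16}]'; python3 tgt.py .4992 -.0054 .0689 6.5
python3 -m crank '[{"linear":[0,-1,0],"angular":[0,0,0],"claw":16},{"linear":[0,-1,0],"angular":[0,0,0],"claw":16},{"linear":[0,0,0],"angular":[0,0,0],"claw":16}]'; python3 tgt.py .4992 -.0054 .0689 6.5
```

```text
time: 18.2
ee_pos: [0.4876, 0.0922, 0.069]
tcp_rot: [0.0, 0.998, 0.057, -0.0]
wrist_force: [-7.0, -1.0, 17.7]
gripper_width: 0.0216
t 18.2 tcp [0.4876 0.0922 0.069 ] yaw 6.53 F [-6.99 -1.01 17.7 ] w 0.0216
lin(tool mm) [ 0.4 98.3  0.2] ang [0. 0. 0.]
j [-0.04  0.36 -0.33  2.11  0.18  0.69 -1.95]
time: 18.5
ee_pos: [0.4874, 0.0942, 0.0691]
tcp_rot: [0.0, 0.998, 0.057, -0.0]
wrist_force: [-7.5, -1.5, 17.0]
gripper_width: 0.0216
t 18.5 tcp [0.4874 0.0942 0.0691] yaw 6.52 F [-7.46 -1.52 17.01] w 0.0216
lin(tool mm) [  0.4 100.3   0.2] ang [0. 0. 0.]
j [-0.04  0.36 -0.33  2.11  0.18  0.69 -1.95]
```

```bash
python3 -m crank '[{"linear":[0,-1,-0.9],"angular":[0,0,0],"claw":16},{"linear":[0,-1,0],"angular":[0,0,0],"claw":16},{"linear":[0,0,0],"angular":[0,0,0],"claw":16}]'; python3 tgt.py .4992 -.0054 .0689 6.5 | head -2
python3 -m crank '[{"linear":[0,-1,0],"angular":[0,0,0],"claw":16},{"linear":[0,-1,0],"angular":[0,0,0],"claw":16},{"linear":[0,0,0],"angular":[0,0,0],"claw":16}]'; python3 tgt.py .4992 -.0054 .0689 6.5 |head -2
```

```text
time: 18.8
ee_pos: [0.4871, 0.0961, 0.0692]
tcp_rot: [0.0, 0.998, 0.057, -0.0]
wrist_force: [-3.2, 0.0, 2.1]
gripper_width: 0.0214
t 18.8 tcp [0.4871 0.0961 0.0692] yaw 6.53 F [-3.16  0.01  2.11] w 0.0214
lin(tool mm) [  0.4 102.2   0.3] ang [0.    0.001 0.   ]
time: 19.1
ee_pos: [0.4869, 0.0982, 0.0691]
tcp_rot: [0.0, 0.998, 0.057, -0.0]
wrist_force: [-3.9, -1.0, 5.3]
gripper_width: 0.0213
t 19.1 tcp [0.4869 0.0982 0.0691] yaw 6.53 F [-3.88 -1.03  5.31] w 0.0213
lin(tool mm) [  0.4 104.3   0.2] ang [0. 0. 0.]
```

```bash
python3 -m crank '[{"linear":[0,-1,0],"angular":[0,0,0],"claw":16},{"linear":[0,-1,0],"angular":[0,0,0],"claw":16},{"linear":[0,0,0],"angular":[0,0,0],"claw":16}]'; python3 tgt.py .4992 -.0054 .0689 6.5 | head -2
python3 -m crank '[{"linear":[0,-1,0],"angular":[0,0,0],"claw":16},{"linear":[0,-1,0],"angular":[0,0,0],"claw":16},{"linear":[0,0,0],"angular":[0,0,0],"claw":16}]'; python3 tgt.py .4992 -.0054 .0689 6.5 |head -2
python3 - <<'E'
from fit import *
c=read_camera("side");im=c["img"]
a=im[165:205,245:300,::-1];cv2.imwrite("pics/side_det2.png",cv2.resize(a,None,fx=14,fy=14,interpolation=cv2.INTER_CUBIC))
E
```

```text
time: 19.4
ee_pos: [0.4867, 0.1002, 0.0691]
tcp_rot: [0.0, 0.998, 0.057, -0.0]
wrist_force: [-6.1, -0.9, 5.1]
gripper_width: 0.0213
t 19.4 tcp [0.4867 0.1002 0.0691] yaw 6.53 F [-6.12 -0.86  5.14] w 0.0213
lin(tool mm) [  0.4 106.3   0.2] ang [0.    0.001 0.   ]
time: 19.7
ee_pos: [0.4865, 0.1019, 0.0691]
tcp_rot: [0.0, 0.998, 0.057, -0.0]
wrist_force: [-5.5, -1.5, 6.4]
gripper_width: 0.0213
t 19.7 tcp [0.4865 0.1019 0.0691] yaw 6.52 F [-5.52 -1.46  6.41] w 0.0213
lin(tool mm) [  0.4 108.1   0.3] ang [0.    0.001 0.   ]
```

View pics/side_det2.png

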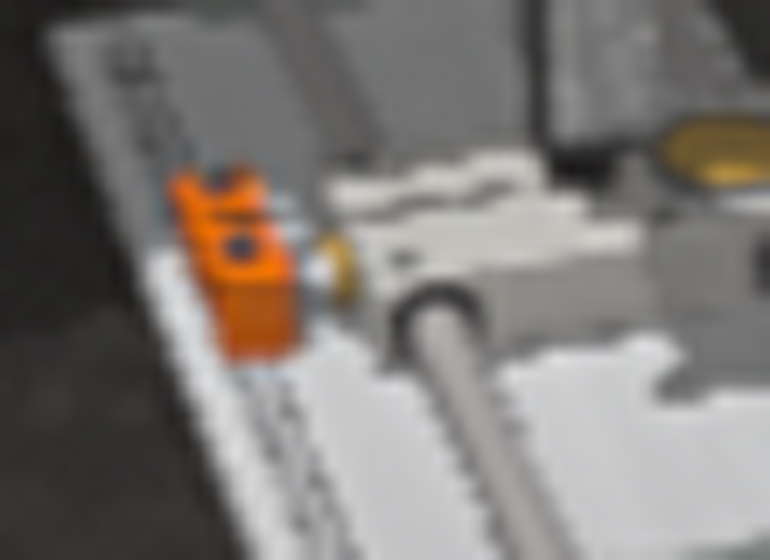

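```bash
for i in 1; do python3 -m crank '[{"linear":[0,-1,0],"angular":[0,0,0],"claw":16},{"linear":[0,0,0],"angular":[0,0,0],"claw":16}]'|grep -E "ee|wrist"; python3 -m crank '[{"linear":[0,-1,0],"angular":[0,0,0],"claw":16},{"linear":[0,0,0],"angular":[0,0,0],"claw":16}]'|grep -E "ee|wrist"; python3 -m crank '[{"linear":[0,-1,0],"angular":[0,0,0],"claw":16},{"linear":[0,0,0],"angular":[0,0,0],"claw":16}]'|grep -E "ee|wrist"; done;  python3 tgt.py .4992 -.0054 .0689 6.5 |head -2
```

```text
ee_pos: [0.4864, 0.1023, 0.0691]
wrist_force: [-4.8, -5.3, 6.7]
ee_pos: [0.4864, 0.1027, 0.0691]
wrist_force: [-4.1, -8.0, 7.2]
ee_pos: [0.4863, 0.103, 0.0691]
wrist_force: [-2.2, -13.1, 8.8]
t 20.35 tcp [0.4863 0.103  0.0691] yaw 6.43 F [ -2.17 -13.12   8.83] w 0.0214
lin(tool mm) [  0.6 109.1   0.5] ang [ 0.002  0.001 -0.001]
```

The nose is reached: -13 N along y at 109 mm of travel, which puts the notch near 123 mm. Continuing in small steps.

```bash
for i in 1; do python3 -m crank '[{"linear":[0,-0.6,0],"angular":[0,0,0],"claw":16},{"linear":[0,0,0],"angular":[0,0,0],"claw":16}]'|grep -E "ee|wrist|wid"; python3 -m crank '[{"linear":[0,-0.6,0],"angular":[0,0,0],"claw":16},{"linear":[0,0,0],"angular":[0,0,0],"claw":16}]'|grep -E "ee|wrist|wid"; done;  python3 tgt.py .4992 -.0054 .0689 6.5 |head -2
```

```text
ee_pos: [0.4863, 0.1041, 0.0691]
wrist_force: [-4.4, -8.3, 6.8]
gripper_width: 0.0217
ee_pos: [0.4861, 0.1049, 0.0691]
wrist_force: [-3.8, -8.0, 7.1]
gripper_width: 0.021
t 20.75 tcp [0.4861 0.1049 0.0691] yaw 6.46 F [-3.83 -7.99  7.1 ] w 0.021
lin(tool mm) [  0.6 111.1   0.4] ang [ 0.001  0.001 -0.001]
```

```bash
python3 -m crank '[{"linear":[0,-1,0],"angular":[0,0,0],"claw":16},{"linear":[0,0,0],"angular":[0,0,0],"claw":16}]'|grep -E "ee|wrist"; python3 -m crank '[{"linear":[0,-1,0],"angular":[0,0,0],"claw":16},{"linear":[0,0,0],"angular":[0,0,0],"claw":16}]'|grep -E "ee|wrist"; python3 -m crank '[{"linear":[0,-1,0],"angular":[0,0,0],"claw":16},{"linear":[0,0,0],"angular":[0,0,0],"claw":16}]'|grep -E "ee|wrist"; python3 -m crank '[{"linear":[0,-1,0],"angular":[0,0,0],"claw":16},{"linear":[0,0,0],"angular":[0,0,0],"claw":16}]'|grep -E "ee|wrist"; python3 tgt.py .4992 -.0054 .0689 6.5 |head -2
```

```text
ee_pos: [0.486, 0.1065, 0.0692]
wrist_force: [-3.9, -5.3, 5.4]
ee_pos: [0.4858, 0.1077, 0.0691]
wrist_force: [-5.4, -4.2, 5.5]
ee_pos: [0.4857, 0.1088, 0.0691]
wrist_force: [-5.9, -2.5, 5.6]
ee_pos: [0.4856, 0.1099, 0.0691]
wrist_force: [-5.0, -1.9, 5.9]
t 21.55 tcp [0.4856 0.1099 0.0691] yaw 6.51 F [-4.96 -1.87  5.89] w 0.0211
lin(tool mm) [  0.5 116.1   0.3] ang [0.    0.001 0.   ]
```

```bash
python3 -m crank '[{"linear":[0,-1,0],"angular":[0,0,0],"claw":16},{"linear":[0,0,0],"angular":[0,0,0],"claw":16}]'|grep -E "ee|wrist"; python3 -m crank '[{"linear":[0,-1,0],"angular":[0,0,0],"claw":16},{"linear":[0,0,0],"angular":[0,0,0],"claw":16}]'|grep -E "ee|wrist"; python3 -m crank '[{"linear":[0,-1,0],"angular":[0,0,0],"claw":16},{"linear":[0,0,0],"angular":[0,0,0],"claw":16}]'|grep -E "ee|wrist"; python3 -m crank '[{"linear":[0,-1,0],"angular":[0,0,0],"claw":16},{"linear":[0,0,0],"angular":[0,0,0],"claw":16}]'|grep -E "ee|wrist"; python3 tgt.py .4992 -.0054 .0689 6.5 |head -2
```

```text
ee_pos: [0.4855, 0.1111, 0.0691]
wrist_force: [-4.9, -0.6, 5.5]
ee_pos: [0.4853, 0.1122, 0.0691]
wrist_force: [-5.2, -0.4, 6.1]
ee_pos: [0.4852, 0.1133, 0.0691]
wrist_force: [-5.8, -0.3, 5.8]
ee_pos: [0.4851, 0.1144, 0.0691]
wrist_force: [-4.4, 0.9, 5.9]
t 22.35 tcp [0.4851 0.1144 0.0691] yaw 6.53 F [-4.36  0.89  5.93] w 0.0213
lin(tool mm) [  0.4 120.7   0.2] ang [-0.  0.  0.]
```

```bash
python3 -m crank '[{"linear":[0,-1,0],"angular":[0,0,0],"claw":16},{"linear":[0,0,0],"angular":[0,0,0],"claw":16}]'|grep -E "ee|wrist"; python3 -m crank '[{"linear":[0,-1,0],"angular":[0,0,0],"claw":16},{"linear":[0,0,0],"angular":[0,0,0],"claw":16}]'|grep -E "ee|wrist";python3 tgt.py .4992 -.0054 .0689 6.5 |head -2
python3 - <<'E'
from fit import *
c=read_camera("side");im=c["img"]
a=im[160:200,245:300,::-1];cv2.imwrite("pics/side_det3.png",cv2.resize(a,None,fx=14,fy=14,interpolation=cv2.INTER_CUBIC))
E
```

```text
ee_pos: [0.4849, 0.1155, 0.0691]
wrist_force: [-5.5, 0.9, 5.1]
ee_pos: [0.4849, 0.116, 0.0691]
wrist_force: [-5.1, -1.3, 6.5]
t 22.75 tcp [0.4849 0.116  0.0691] yaw 6.52 F [-5.1  -1.34  6.49] w 0.0216
lin(tool mm) [  0.5 122.2   0.3] ang [0.    0.001 0.   ]
```

View pics/side_det3.png

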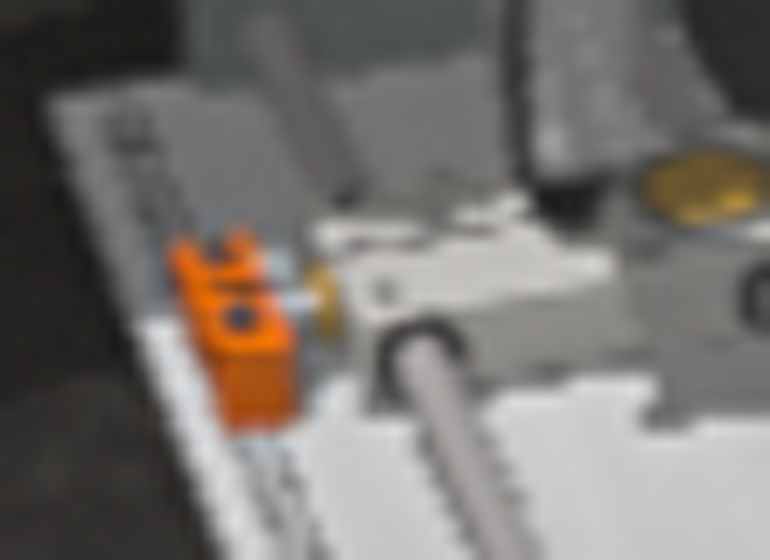

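The y force flipped sign at 122.2 mm, and the side crop shows the ball at the notch between the noses. I'll ease the grip so the carriage centres itself, then re-grip gently and read the side force.

```bash
python3 -m crank '[{"linear":[0,0,0],"angular":[0,0,0],"claw":30},{"linear":[0,0,0],"angular":[0,0,0],"claw":30},{"linear":[0,0,0],"angular":[0,0,0],"claw":30},{"linear":[0,0,0],"angular":[0,0,0],"claw":30}]' 3; python3 tgt.py .4992 -.0054 .0689 6.5 |head -2
python3 -m crank '[{"linear":[0,0,0],"angular":[0,0,0],"claw":18},{"linear":[0,0,0],"angular":[0,0,0],"claw":18},{"linear":[0,0,0],"angular":[0,0,0],"claw":18},{"linear":[0,0,0],"angular":[0,0,0],"claw":18},{"linear":[0,0,0],"angular":[0,0,0],"claw":18}]' 3; python3 tgt.py .4992 -.0054 .0689 6.5 |head -2
```

```text
time: 23.2
ee_pos: [0.4854, 0.1163, 0.0692]
tcp_rot: [-0.0, 0.998, 0.057, 0.0]
wrist_force: [-0.4, 0.5, 0.1]
gripper_width: 0.0302
t 23.2 tcp [0.4854 0.1163 0.0692] yaw 6.53 F [-0.43  0.48  0.08] w 0.0302
lin(tool mm) [-1.000e-01  1.225e+02  2.000e-01] ang [-0. -0.  0.]
time: 23.7
ee_pos: [0.4852, 0.116, 0.0691]
tcp_rot: [0.0, 0.998, 0.057, 0.0]
wrist_force: [-0.2, -1.7, -1.0]
gripper_width: 0.0218
t 23.7 tcp [0.4852 0.116  0.0691] yaw 6.51 F [-0.15 -1.67 -0.99] w 0.0218
lin(tool mm) [1.000e-01 1.222e+02 2.000e-01] ang [ 0. -0.  0.]
```

```bash
python3 -m crank '[{"linear":[0,0,0],"angular":[0,0,0],"claw":28},{"linear":[0,0.6,0],"angular":[0,0,0],"claw":28},{"linear":[0,0,0],"angular":[0,0,0],"claw":28},{"linear":[0,0,0],"angular":[0,0,0],"claw":28}]' 3; python3 tgt.py .4992 -.0054 .0689 6.5 |head -2
python3 -m crank '[{"linear":[0,0,0],"angular":[0,0,0],"claw":18},{"linear":[0,0,0],"angular":[0,0,0],"claw":18},{"linear":[0,0,0],"angular":[0,0,0],"claw":18},{"linear":[0,0,0],"angular":[0,0,0],"claw":18},{"linear":[0,0,0],"angular":[0,0,0],"claw":18}]' 3; python3 tgt.py .4992 -.0054 .0689 6.5 |head -2
```

```text
time: 24.1
ee_pos: [0.4852, 0.1155, 0.0691]
tcp_rot: [-0.0, 0.998, 0.057, -0.0]
wrist_force: [0.4, -0.0, -1.1]
gripper_width: 0.028
t 24.1 tcp [0.4852 0.1155 0.0691] yaw 6.51 F [ 0.41 -0.03 -1.09] w 0.028
lin(tool mm) [  0.2 121.7   0.2] ang [-0.  0.  0.]
time: 24.6
ee_pos: [0.4853, 0.1156, 0.0691]
tcp_rot: [-0.0, 0.998, 0.057, 0.0]
wrist_force: [-0.2, 1.8, -0.8]
gripper_width: 0.022
t 24.6 tcp [0.4853 0.1156 0.0691] yaw 6.52 F [-0.21  1.85 -0.84] w 0.022
lin(tool mm) [1.000e-01 1.218e+02 2.000e-01] ang [-0. -0.  0.]
```

The side force is -1.7 N at 122.2 mm and +1.8 N at 121.8 mm, so the centre is near 122.0. To remove friction from this, I'll probe both ways with a firmer grip.

```bash
python3 -m crank '[{"linear":[0,-0.6,0],"angular":[0,0,0],"claw":18},{"linear":[0,0,0],"angular":[0,0,0],"claw":18},{"linear":[0,0,0],"angular":[0,0,0],"claw":18}]' 15|grep -E "ee|wrist"
for k in 1; do
python3 -m crank '[{"linear":[0,-0.7,0],"angular":[0,0,0],"claw":18},{"linear":[0,0,0],"angular":[0,0,0],"claw":18}]'|grep -E "ee|wrist"
python3 -m crank '[{"linear":[0,-0.7,0],"angular":[0,0,0],"claw":18},{"linear":[0,0,0],"angular":[0,0,0],"claw":18}]'|grep -E "ee|wrist"
echo back
python3 -m crank '[{"linear":[0,0.7,0],"angular":[0,0,0],"claw":18},{"linear":[0,0,0],"angular":[0,0,0],"claw":18}]'|grep -E "ee|wrist"
python3 -m crank '[{"linear":[0,0.7,0],"angular":[0,0,0],"claw":18},{"linear":[0,0,0],"angular":[0,0,0],"claw":18}]'|grep -E "ee|wrist"
python3 -m crank '[{"linear":[0,0.7,0],"angular":[0,0,0],"claw":18},{"linear":[0,0,0],"angular":[0,0,0],"claw":18}]'|grep -E "ee|wrist"
python3 -m crank '[{"linear":[0,0.7,0],"angular":[0,0,0],"claw":18},{"linear":[0,0,0],"angular":[0,0,0],"claw":18}]'|grep -E "ee|wrist"
done; python3 tgt.py .4992 -.0054 .0689 6.5 |head -2
```

```text
ee_pos: [0.4852, 0.1158, 0.0691]
wrist_force: [0.5, -1.8, 0.8]
ee_pos: [0.4851, 0.1162, 0.0691]
wrist_force: [0.3, -4.5, 1.0]
ee_pos: [0.4851, 0.1165, 0.0691]
wrist_force: [2.2, -7.7, 2.9]
back
ee_pos: [0.4852, 0.1163, 0.0691]
wrist_force: [0.9, -5.8, 1.4]
ee_pos: [0.4851, 0.1161, 0.0691]
wrist_force: [1.1, -2.6, 1.5]
ee_pos: [0.4852, 0.1159, 0.0691]
wrist_force: [-0.3, 0.9, 0.1]
ee_pos: [0.4852, 0.1155, 0.0691]
wrist_force: [-0.8, 5.1, -1.4]
t 26.1 tcp [0.4852 0.1155 0.0691] yaw 6.55 F [-0.78  5.09 -1.38] w 0.0215
lin(tool mm) [1.000e-01 1.217e+02 1.000e-01] ang [-0.001 -0.     0.001]
```

The notch well is sharp: the force crosses zero at world y about 115.9 mm, roughly 10 N/mm. Centring there and doing the final checks.

```bash
python3 -m crank '[{"linear":[0,-0.8,0],"angular":[0,0,0],"claw":18},{"linear":[0,0,0],"angular":[0,0,0],"claw":18},{"linear":[0,0,0],"angular":[0,0,0],"claw":18},{"linear":[0,0,0],"angular":[0,0,0],"claw":18},{"linear":[0,0,0],"angular":[0,0,0],"claw":18}]' 10; python3 tgt.py .4992 -.0054 .0689 6.5 |head -2
python3 - <<'E'
from fit import *
c=read_camera("side");im=c["img"]
cv2.imwrite("pics/side_f.png",cv2.resize(im[125:290,245:385,::-1],None,fx=3.6,fy=3.6,interpolation=cv2.INTER_CUBIC))
W=cloud(c);H=cv2.cvtColor(im,cv2.COLOR_RGB2HSV).astype(int);h,s=H[...,0],H[...,1];yy,xx=np.mgrid[0:400,0:640]
P=near(W,.556,-.223,.012,.018);print("block z",np.median(P[P[:,2]>.028][:,2]))
t=read_camera("top");W=cloud(t);P=near(W,.555,-.2225,.03,.03);bm=lambda P,p:.016+.019*box(fr(P,*p),0,0,.012,.020)
r=fit(P,bm,[.555,-.2225,-.06],[.003,.003,.03]);print("blue blk top",r.x.round(4),"pocket top (.554,-.2217)",r.fun)
E
```

```text
time: 26.6
ee_pos: [0.4852, 0.1156, 0.0691]
tcp_rot: [-0.0, 0.998, 0.057, 0.0]
wrist_force: [-1.2, 3.4, -0.3]
gripper_width: 0.0218
t 26.6 tcp [0.4852 0.1156 0.0691] yaw 6.52 F [-1.22  3.43 -0.29] w 0.0218
lin(tool mm) [  0.2 121.8   0.2] ang [-0. -0.  0.]
block z 0.03501542446619199
blue blk top [ 0.5542 -0.2247 -0.07  ] pocket top (.554,-.2217) 0.004330391168335781
```

View pics/side_f.png

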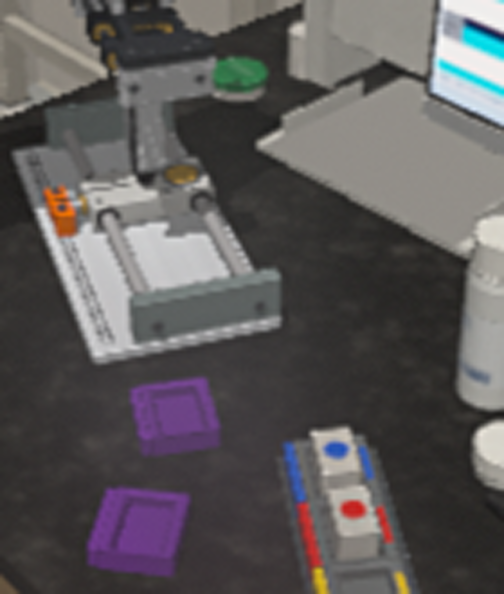

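```bash
python3 -m crank '[{"linear":[0,-0.5,0],"angular":[0,0,0],"claw":18},{"linear":[0,0,0],"angular":[0,0,0],"claw":18},{"linear":[0,0,0],"angular":[0,0,0],"claw":18},{"linear":[0,0,0],"angular":[0,0,0],"claw":18},{"linear":[0,0,0],"angular":[0,0,0],"claw":18},{"linear":[0,0,0],"angular":[0,0,0],"claw":18}]' 10; python3 tgt.py .4992 -.0054 .0689 6.5 |head -2
```

```text
time: 27.3
ee_pos: [0.4852, 0.1158, 0.0691]
tcp_rot: [0.0, 0.998, 0.057, -0.0]
wrist_force: [-0.1, -1.0, 0.9]
gripper_width: 0.0218
t 27.3 tcp [0.4852 0.1158 0.0691] yaw 6.51 F [-0.11 -1.04  0.92] w 0.0218
lin(tool mm) [  0.2 122.    0.2] ang [0. 0. 0.]
```

```bash
python3 -c "
from cell import finish_job
print(finish_job())"
```

```text
the job is handed in; nothing more can be done
None
```

I moved the blue-dotted block into the blue pocket, slid the carriage to the notch, and handed the job in at about 27 s with the knob still gripped. `finish_job()` gives no verdict, so the points below are my own last checks.

- **Blue block:** it is let go and lies in the blue pocket with its top 35.0 mm over the table, as it should when on the pocket floor. The top-camera fit puts it 0.2 mm off the pocket's centre in x and about 3 mm off in y. That is inside the 6 mm limit.
- **Carriage:** probing the notch both ways gave zero side force at 122.0–122.1 mm of travel, and the tool stands at 122.0 mm. The side force there is about 1 N, and the knob is held at 21.8 mm opening with a 10 N grip set.
- **Red block and bystanders:** nothing that I can see in the last side picture has moved.

Three readings disagreed:

- **Distance to the notch:** partway along, the side camera put the notch about 31 mm ahead, while the top camera implied about 38 mm. I used the force readings to find the notch instead.
- **Force during the first approach:** those readings suggested the notch about 1.5 mm farther on. I went with the two-way probe because it cancels friction.
- **Top view at the end:** the arm hid the detent from the top camera, so only the side camera and the force readings confirm the final carriage position.

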